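# Prise the filter cover off the fume extractor and hang it on the rail

### The arm

A 6-joint arm with a two-finger parallel gripper is mounted at the origin on the work surface. World frame = base frame: x ahead of the robot, y to its left, z up, the work surface at z = 0. Lengths are in m, angles in rad, forces in N, time in s.
With the tool pointing down it reaches from about 0.425 to 0.925 m from the base axis. Payload 12.5 kg.
Tool frame: the origin (TCP) lies between the finger pads; the fingertips stand ahead of it and the grasp point (between the pads) lies 5 mm behind it (ctrl.nose_length is the z of the fingertips in the tool frame, in m); z points along the fingers, y is the line along which they close (so a half turn about z gives the same grasp; the last joint's range is limited). The gripper opens to 85 mm and grips with 20 to 120 N. Pads are 22 mm wide; open, the fingers measure 114 mm over their backs; the gripper's body (76 mm by 85 mm) begins 54 mm behind the grasp point. The pads swing forward as they close: fully open they stand 13 mm farther back than shut.
Start: joints at [1.132, 0.491, 1.559, -0, 1.092, -0.106], TCP at [0.204, 0.591, 0.215] pointing down, gripper open.
Joint ranges: [-3.1, 3.1], [-0.84, 2.19], [0.05, 2.79], [-1.13, 4.28], [0.06, 2.93], [-2.69, 2.69]. Speed limits (rad/s): [2.22, 2.22, 2.79, 3.14, 3.14, 3.14].

### API

Orientations are given as a rotation vector (axis times angle).
In Python, from plant import monitor, cams, job, ctrl gives the robot as it stands.
- The arm moves only by the shell command python3 -m jog 'ROWS' [OPENING] [FORCE]. ROWS is JSON, a list of rows, each an object with "xyz": the shift along the world's x, y, z in m, a list of three; "yaw": the turn about the world's z in rad. A call has 1 to 12 rows; each row shifts and turns the commanded pose from where the row before left it; what a row does not reach is not made up. A row lasts 1/10 s, in which the tool goes at most 50 mm and 8.59 degrees, less where a joint would pass 70% of its speed; a pose out of reach is approached as far as the arm can. A call is refused whole if a number of a shift passes 0.05 or a number of a turn 0.15, either way. A call with a gripper value outside its range is refused whole. OPENING is the opening, from 0 (shut) to 1 (fully open), set as the call begins (- or left out, the last holds). The fingers move at their own pace and stop on an object; FORCE is the grip in N (left out, the last holds). Time passes only in rows, so rows that do not move let the fingers close. It gives the time, the measured TCP pose, the force, the opening and the grip force at its end, in the units of the state.
- monitor.observe(): the state, without advancing time (a new reading comes with each control period).
- cams.camera(name): name is "side" or "top"; returns a dict with "img" (384x512x3 uint8, red, green, blue), "K" (3x3 intrinsics, pixels), "dist" ([k1, k2, p1, p2, k3] as OpenCV has them; the pictures are not rectified), "origin" and "attitude" of the camera in the world. Camera axes: x right, y up, looking along -z (the intrinsics and any distortion apply to the point x, -y, -z); pixel columns grow to the right and rows downward; lengths in m; the calibration is good to about 2 mm. A picture is of the moment at which its call begins. There is no depth.
- job.close_job(): hands the job in; it is judged then, once.
The state is a dict: "t": time; "q": joint angles; "qd": joint speeds; "joint_torque": joint torques, N m; "position": TCP position; "tcp_rot": TCP orientation; "contact_force": force on the tool from outside, world axes, zero at the start; "wrist_torque": the same for the moment, N m; "finger_gap": finger opening in m; "finger_force": force on a finger pad.
Only numpy, scipy, OpenCV 4.12 (cv2) and the standard library are available. Lean on these libraries where they do the work, as an engineer would, in place of code of your own. Each camera call takes 0.05 s, during which the arm holds its last target. There are 200 camera calls.

### The job

The black filter cover is clipped into the top of the yellow fume extractor box: put the pry bar's blade into the notch at the end of the box and lever the cover's end up until it springs free. Lay the pry bar down flat on the bench (or back in its rest), then lift the cover off and hang it level astride the flat aluminium rail, lengthwise about the rail's middle with a side skirt on either side, and let go. Do not disturb the other things on the bench.

Things in the scene. Friction and masses are not known exactly. Their poses are not given: they have to be found in the camera images.
- extractor: Yellow fume extractor box, fixed, 143.5 (x) x 82 (y) x 90 mm high; origin: centre of its underside, z up. Its +x end has a hose port out to x = 132 mm, 38 mm up; its +y side a knob 14 mm out, 30 mm up. The cover fills its open top flush. Side walls 8 mm thick, end walls 6 mm (-x end wall: x from -71.75 to -65.75), with a notch in the middle of the top of the -x end wall.
- fulcrum (a point): Middle of the outer lower edge of the notch (extractor x = -71.75, y = 0, z = 78 mm): lever the bar over it. The notch is 20 mm wide, open at the top, its floor 78 mm up. Behind it the gap under the clipped cover's plate is 7 mm high (78 to 85). Going in along +x under the plate it is clear far beyond 40 mm, for |y| under 12.
- clips (a point): In the box (extractor x = -35, y = 0, z = 77.9), midway between two sprung clips in the side walls that hold the cover's -x end down, about 8 N in all, until that end is up about 5 to 7 mm; then light springs (1 to 2 N) kick it 17 to 20 mm up and keep it there. With the tip 24 mm past the wall's inner face, the level bar must tilt some 15 to 26 degrees (handle down) for that.
- cover: Black louvred cover, 130 (x) x 64 (y) mm, 0.12 kg. Origin: centre of the underside of its 5 mm thick plate, z up. Skirts 4 mm thick hang 15 mm below it on both long sides (outer faces y = +-32, x from -65 to 45, a window in each at x = -43 to -27 with a clip bar across); 54 mm free between them. At the start: flush in the extractor, axes alike, origin at extractor z = 85.
- cover_edge (a point): Middle of the cover's -x end edge, at the plate's underside, over the notch. In the extractor's frame z is 85 mm while clipped, 102 to 105 once sprung free: the cover then leans 8 to 9 degrees on its +x end, and can be gripped across its 64 mm wide sides 15 to 35 mm from this end, fingertips just above the box's walls.
- pry_bar: Pry bar, 155 mm long, 0.08 kg; x runs towards the blade tip, z up. Origin: on its centre line in the handle, 105 mm behind the tip, near its centre of mass: grip here, across y. Grey handle x from -50 to 30, 18 mm wide, 16 mm thick (z). Steel blade x from 30 to 105, 10 mm wide, 3 mm thick (last 6 mm: 2 mm). At the start it lies level in its rest, centre line 34 mm above the bench.
- pry_tip (a point): Tip of the pry bar's blade, on the centre line.
- rest: Dark steel rest of the pry bar, fixed; base plate 56 wide, 6 mm thick, x from -60 to 90. Origin: on the bench right below the bar's origin at the start, axes alike. Handle post x from -47 to -33, cheeks up to 36 mm, 31 mm over their outsides; blade post x from 69 to 81, cheeks up to 40.5 mm, 27 mm over their outsides. Between the posts the handle is free for the fingers.
- rail: Flat aluminium rail, fixed: a bar along its x, 240 mm long, 30 mm wide (y), 12 mm thick, its top 140 mm above the bench, on two posts under it at x = +-110 mm (26 mm wide in y, feet 90 mm). Origin: on the bench under the middle, z up. The cover may lie either way round on it.
- rail_top (a point): Middle of the rail's top face.
- handset: Bystander: black game handset 150 x 62 x 26 mm, lying, thumb stick up to 44 mm; origin under its centre. Leave alone.
- solvent: Bystander: white bottle, 48 mm diameter, 120 mm tall, standing; origin under its centre. Leave alone.
- tin: Bystander: small steel bowl, 64 mm diameter, 30 mm tall; origin under its centre. Leave alone.
There are look-alikes about, which are no part of the job. There is more than one size of the pry_bar; the one meant has the size given above. There is more than one size of the extractor; the job needs the larger.

How it is judged:
By the outcome, as a careful person would: the job done as asked, in the order asked, and still so for the second after the job is handed in, with the robot touching nothing.
It also fails if it takes over 59 s, if anything falls off the work surface, if the arm or the gripper's body presses on something with over 40 N, if the wrist force passes 120 N, or if a joint passes its speed limit or range.

## Working session

There is one attempt and no reset: what is moved stays moved. The work goes in short steps, Python scripts to look and compute and a shell command to move; the robot and the scene stay as the last step left them, time stands still between calls to the robot, and variables do not carry over. Pictures are saved under pics/ and viewed, at most 10 in all, crops included, and the job is handed in when it is done.

```bash
ls; mkdir -p pics
cat > h.py <<'E'
import numpy as np, cv2, pickle
from plant import monitor, cams, job, ctrl
def snap(tag):
    d={n:cams.camera(n) for n in("side","top")}
    pickle.dump(d,open(f"{tag}.pkl","wb")); return d
def load(tag): return pickle.load(open(f"{tag}.pkl","rb"))
E
python3 - <<'E'
from h import *
d=snap("a0")
for n,c in d.items():
    print(n,c["K"],c["dist"],c["origin"],c["attitude"])
    cv2.imwrite(f"pics/{n}0.png",cv2.resize(c["img"][:,:,::-1],(800,600),interpolation=cv2.INTER_CUBIC))
s=monitor.observe(); print(s, ctrl.nose_length)
E
```

```text
pics
side [[352.01287577   0.         253.61921858]
 [  0.         352.01287577 192.37519031]
 [  0.           0.           1.        ]] [0.0121231 0.        0.        0.        0.       ] [ 0.32635989 -0.65299901  0.87764524] [ 0.73234022 -0.09065156 -0.25648478]
top [[379.26183392   0.         261.557205  ]
 [  0.         379.26183392 190.50533555]
 [  0.           0.           1.        ]] [-0.05543242  0.          0.          0.          0.        ] [0.35306052 0.00994591 1.11296243] [ 0.11895991 -0.11838052 -1.56114763]
{'t': 0.1, 'q': array([ 1.13239956e+00,  4.91502508e-01,  1.55939823e+00,  4.91811651e-05,
        1.09171905e+00, -1.05588891e-01]), 'qd': array([-0.00089421, -0.0020206 , -0.00336227,  0.00070845, -0.00087837,
       -0.00130102]), 'joint_torque': array([ 1.82378339e-03, -6.19447088e+01, -2.62024248e+01, -1.54935483e-04,
        2.86615861e-03,  3.67325413e-06]), 'position': array([0.20405188, 0.5905161 , 0.21468084]), 'tcp_rot': array([-5.20346522e-01, -3.09787730e+00,  1.53553671e-03]), 'contact_force': array([ 0.3685884 , -0.25813124,  0.39613838]), 'wrist_torque': array([-0.00190916, -0.00346182,  0.03145941]), 'finger_force': 0.0, 'finger_gap': 0.08515683897961432} 0.014
```

View pics/top0.png

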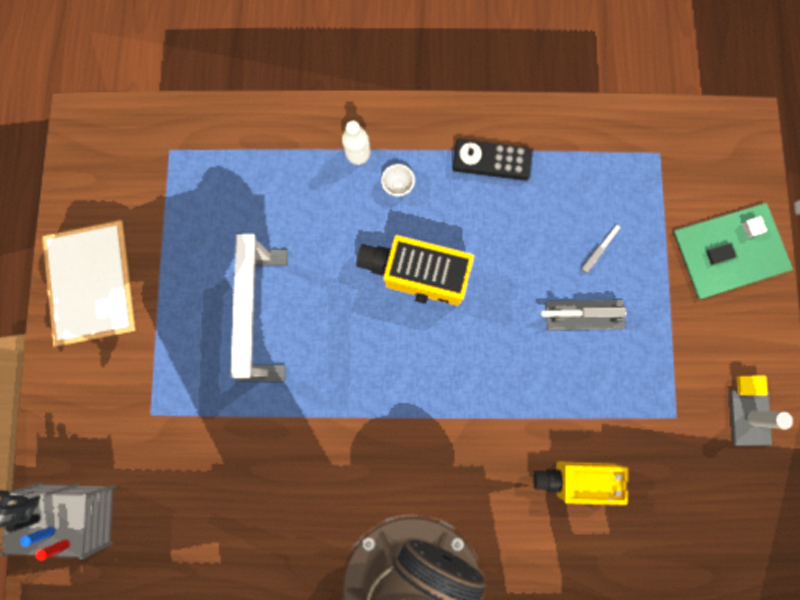

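View pics/side0.png

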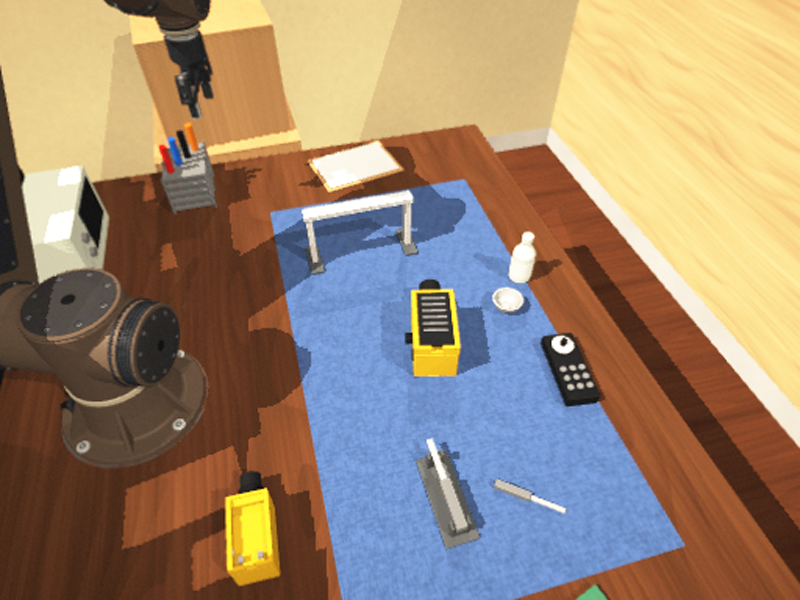

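Top view (800-px scale): candidate extractors are at (430,270), large with a black louvred cover, and (595,484), small, open and off the mat. Candidate bars are at (585,313), long and lying in the dark rest, and (600,250), short and loose on the mat. The large covered box and the bar in the rest fit the description. The rail is at (243,305). I'll confirm this in an enlarged crop.

Run:
```python
from h import *
d=load("a0")
def crop(n,cx,cy):
    im=d[n]["img"][:,:,::-1]; x=int(cx*.64)-40;y=int(cy*.64)-30
    print(n,x,y)
    return cv2.resize(im[y:y+60,x:x+80],(400,300),interpolation=cv2.INTER_NEAREST)
m=np.vstack([np.hstack([crop("top",425,268),crop("side",435,330)]),np.hstack([crop("top",590,290),crop("side",480,490)])])
cv2.imwrite("pics/crops.png",m)
```

```text
top 232 141
side 238 181
top 337 155
side 267 283
```

View pics/crops.png

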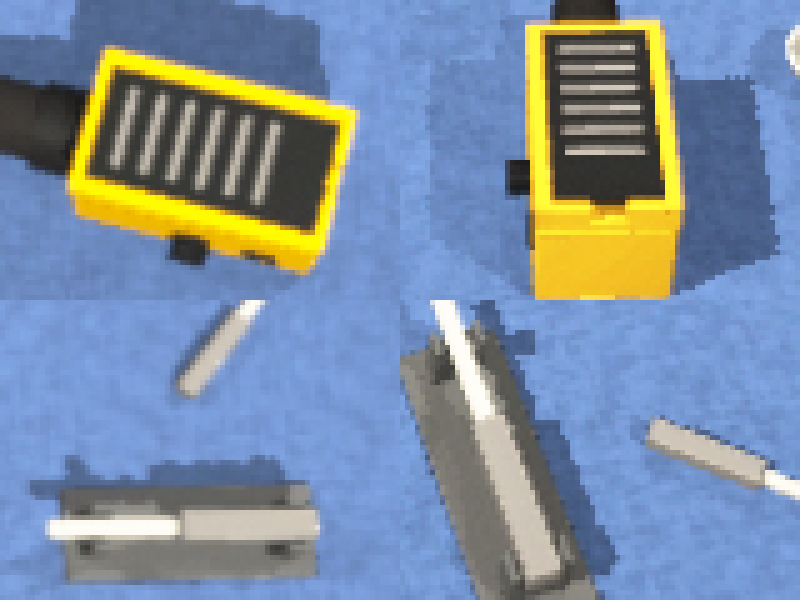

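The crops confirm it: the large box with black cover and notch (side crop, near (605,212)), and the long bar in the dark steel rest. The small bar lies loose. Now I'll measure.

```bash
cat >> h.py <<'E'
from scipy.spatial.transform import Rotation as R
def rays(c,px):
    n=cv2.undistortPoints(np.float64(px).reshape(-1,1,2),c["K"],np.array(c["dist"])).reshape(-1,2)
    v=np.c_[n[:,0],-n[:,1],-np.ones(len(n))]
    return R.from_rotvec(c["attitude"]).apply(v)
def plane(c,px,z):
    r=rays(c,px); o=np.array(c["origin"]); return o+r*((z-o[2])/r[:,2])[:,None]
def tri(ca,pa,cb,pb):
    A=[];b=[]
    for c,p in((ca,pa),(cb,pb)):
        r=rays(c,p)[0]; r/=np.linalg.norm(r); P=np.eye(3)-np.outer(r,r); A.append(P); b.append(P@c["origin"])
    x,res,*_=np.linalg.lstsq(np.vstack(A),np.hstack(b),rcond=None); return x,np.sqrt(res)
def big(m,box):
    k=np.zeros_like(m); x0,y0,x1,y1=box; k[y0:y1,x0:x1]=m[y0:y1,x0:x1]
    cs,_=cv2.findContours(k,cv2.RETR_EXTERNAL,cv2.CHAIN_APPROX_NONE)
    c=max(cs,key=cv2.contourArea); o=np.zeros_like(m); cv2.drawContours(o,[c],-1,255,-1); return o&k,c.reshape(-1,2)
def rect(P):
    (cx,cy),(w,h),a=cv2.minAreaRect(np.float32(P[:,:2]*1000))
    if w<h: w,h,a=h,w,a+90
    return np.round([cx,cy,w,h,a],1)
E
cat > m.py <<'E'
from h import *
d=load("a0")
B={"top":dict(ext=(232,141,312,201),bar=(337,180,417,215),rail=(140,140,172,250)),
   "side":dict(ext=(255,175,300,245),bar=(267,275,310,350),rail=(185,118,270,150))}
cen={}
for n in("top","side"):
    c=d[n]; hsv=cv2.cvtColor(c["img"],cv2.COLOR_RGB2HSV)
    y=cv2.inRange(hsv,(18,130,90),(35,255,255)); ym,yc=big(y,B[n]["ext"])
    f=np.zeros_like(y); cv2.drawContours(f,[yc.reshape(-1,1,2)],-1,255,-1)
    cm,cc=big(f&~ym,B[n]["ext"]); 
    q=cv2.minAreaRect(np.float32(cc)); P=plane(c,cc,.09); print(n,"cover z90",rect(P))
    hull=cv2.convexHull(np.float32(P[:,:2]*1000)); 
    quad=cv2.approxPolyN(hull,4).reshape(-1,2); print(quad.round(1).tolist(), quad.mean(0).round(1))
    for k,vmin,z in(("bar",125,.042),("rail",200,.14)):
        m=cv2.inRange(hsv,(0,0,vmin),(180,60,255)); mm,mc=big(m,B[n][k]); P=plane(c,mc,z); print(n,k,rect(P),cv2.boundingRect(mc))
    m=cv2.inRange(hsv,(0,0,205),(180,60,255)); mm,mc=big(m,B[n]["bar"]); P=plane(c,mc,.0355); print(n,"blade",rect(P),cv2.boundingRect(mc))
x0,y0,x1,y1=B["top"]["rail"]
hsv=cv2.cvtColor(d["top"]["img"],cv2.COLOR_RGB2HSV);print(hsv[195,145:170].tolist())
hsv=cv2.cvtColor(d["side"]["img"],cv2.COLOR_RGB2HSV);print(hsv[122:148,230].tolist())
hsv=cv2.cvtColor(d["top"]["img"],cv2.COLOR_RGB2HSV);print(hsv[200,343:405:3].tolist())
E
python3 m.py
```

```text
top cover z90 [564.7 -23.7 126.   59.7  75.5]
[[551.7000122070312, 44.599998474121094], [520.0999755859375, -76.5], [577.5999755859375, -93.0999984741211], [609.4000244140625, 29.799999237060547]] [564.7 -23.8]
top bar [ 486.7 -308.6  156.7   52.1   91.5] (346, 192, 55, 20)
top rail [488.6 288.3 239.5  33.1   0.9] (148, 150, 15, 92)
top blade [ 493.4 -352.1   73.1   14.5   90.3] (375, 197, 26, 6)
side cover z90 [565.  -24.7 130.   62.   76.1]
[[549.7000122070312, 43.5], [521.0, -75.19999694824219], [577.7000122070312, -102.5999984741211], [610.7999877929688, 31.0]] [564.8 -25.8]
side bar [ 489.2 -312.   154.2   25.5   91.5] (273, 280, 26, 60)
side rail [481.9 263.7 233.5 141.3 164.3] (193, 122, 71, 28)
side blade [ 492.8 -307.2  151.2   15.    91.4] (273, 280, 26, 58)
[[109, 112, 141], [109, 114, 141], [109, 114, 141], [111, 78, 150], [150, 2, 221], [30, 2, 254], [30, 1, 255], [30, 1, 255], [30, 1, 255], [30, 1, 255], [30, 1, 255], [30, 1, 255], [30, 1, 255], [30, 1, 255], [30, 1, 255], [30, 3, 254], [19, 15, 234], [113, 27, 152], [109, 102, 137], [109, 111, 136], [109, 111, 136], [109, 112, 148], [109, 113, 190], [110, 112, 211], [110, 113, 208]]
[[10, 165, 91], [12, 174, 91], [11, 170, 93], [8, 115, 89], [115, 57, 117], [4, 10, 213], [30, 1, 255], [30, 1, 255], [30, 1, 255], [30, 1, 255], [30, 1, 255], [20, 16, 245], [18, 33, 226], [20, 28, 209], [109, 118, 134], [109, 123, 137], [109, 119, 133], [109, 118, 134], [109, 119, 111], [111, 122, 113], [110, 119, 116], [109, 113, 108], [108, 118, 108], [109, 111, 110], [108, 117, 113], [110, 116, 138]]
[[109, 112, 219], [110, 31, 227], [23, 8, 254], [26, 7, 254], [26, 7, 254], [26, 7, 254], [25, 6, 254], [26, 7, 254], [26, 7, 254], [26, 7, 254], [20, 26, 175], [18, 25, 207], [17, 23, 207], [16, 26, 209], [18, 25, 207], [17, 23, 208], [17, 23, 207], [19, 26, 208], [20, 26, 207], [15, 2, 224], [110, 113, 200]]
```

```bash
cat > m2.py <<'E'
from h import *
d=load("a0"); exec(open("m.py").read().split("B=")[0].split("d=")[0])
E_={"top":(232,141,312,201),"side":(255,175,300,245)}; Bb={"top":(337,180,417,215),"side":(267,275,310,350)}
Rb={"top":(140,140,172,250),"side":(185,118,270,150)}
def ends(c): # midpoints of the short sides, subpixel half-pixel extension
    (cx,cy),(w,h),a=cv2.minAreaRect(np.float32(c)); 
    if w<h: w,h,a=h,w,a+90
    u=np.array([np.cos(np.radians(a)),np.sin(np.radians(a))])*(w+1)/2; return np.array([[cx,cy]-u,[cx,cy]+u]),w+1,h+1
S={}
for n in E_:
    c=d[n]; hsv=cv2.cvtColor(c["img"],cv2.COLOR_RGB2HSV); print(n)
    y=cv2.inRange(hsv,(18,130,90),(35,255,255)); ym,yc=big(y,E_[n])
    f=np.zeros_like(y); cv2.drawContours(f,[yc.reshape(-1,1,2)],-1,255,-1); cm,cc=big(f&~ym,E_[n])
    q=cv2.approxPolyN(cv2.convexHull(np.float32(cc)),4).reshape(-1,2)
    S[n,"cov"]=q; print(q.tolist())
    for k,lo,hi,sm in(("blade",235,255,40),("bar",170,255,60)):
        mm,mc=big(cv2.inRange(hsv,(0,0,lo),(180,sm,hi)),Bb[n]); e,w,h=ends(mc); S[n,k]=e; print(k,e.round(1).tolist(),round(w,1),round(h,1))
    mm,mc=big(cv2.inRange(hsv,(0,0,240),(180,12,255)),Rb[n]); e,w,h=ends(mc); S[n,"rail"]=e; print("rail",e.round(1).tolist(),round(w,1),round(h,1),rect(plane(c,mc,.14)))
import itertools
for k in("cov","blade","bar","rail"):
    for p in S["top",k]:
        best=min((tri(d["top"],p,d["side"],s) for s in S["side",k]),key=lambda t:t[1]); print(k,(best[0]*1000).round(1),best[1]*1000)
print(cv2.cvtColor(d["side"]["img"],cv2.COLOR_RGB2HSV)[325,285:305].tolist())
E
python3 m2.py
```

```text
top
[[299.38916015625, 166.13792419433594], [293.52447509765625, 186.66433715820312], [249.35267639160156, 175.04017639160156], [254.92453002929688, 154.6100616455078]]
blade [[371.5, 200.0], [346.5, 200.0]] 25.0 3.0
bar [[400.5, 199.5], [345.5, 199.5]] 55.0 6.0
rail [[156.5, 149.3], [153.4, 241.6]] 92.3 12.8 [488.6 288.1 239.3  30.9   0.7]
side
[[290.76068115234375, 222.96580505371094], [268.4845275878906, 219.78350830078125], [266.21722412109375, 188.04119873046875], [286.5261535644531, 186.97230529785156]]
blade [[273.9, 280.1], [283.9, 306.2]] 27.9 4.9
bar [[273.7, 280.2], [295.8, 337.6]] 61.5 7.9
rail [[263.3, 123.9], [192.6, 136.7]] 71.8 7.0 [489.1 287.8 239.5  31.6   0.6]
cov [580.8 -94.3  78.1] [0.85002658]
cov [520.2 -76.4  91.6] [0.46828645]
cov [551.   44.7  88.6] [1.3105766]
cov [609.6  29.7  91.4] [0.79848994]
blade [ 492.1 -305.4   36.1] [0.66064248]
blade [ 490.1 -232.3   39.2] [1.0410082]
bar [ 493.1 -387.6   42.7] [0.68397683]
bar [ 491.2 -230.2   35. ] [2.18841142]
rail [611.1 290.4 139.1] [1.14453415]
rail [367.5 286.6 139.7] [0.11267047]
[[23, 20, 116], [20, 24, 125], [19, 29, 141], [18, 30, 198], [17, 28, 208], [16, 28, 208], [18, 28, 206], [20, 29, 205], [20, 27, 206], [20, 29, 209], [16, 29, 134], [15, 22, 91], [15, 23, 89], [17, 25, 90], [30, 9, 87], [109, 105, 126], [110, 114, 134], [110, 119, 131], [110, 119, 137], [109, 116, 138]]
```

Triangulated heights agree with the text: cover top about 90 mm, blade 36, handle top 42, rail top 139.5. Lengths are 130x64 for the cover, 156 for the bar and 240 for the rail.

| Item | Position (mm) | Yaw |
|---|---|---|
| Bar origin | (491.7, -336.5) | ≈91° |
| Cover centre | (564.8, -24.3) | ≈75.6° |
| Rail | (489, 288) | 0.8° |

Moving to the bar now.

```bash
python3 -m jog '[{"xyz":[0.0345,-0.0376,0.005],"yaw":-0.14},{"xyz":[0.0345,-0.0376,0.005],"yaw":-0.14},{"xyz":[0.0345,-0.0376,0],"yaw":-0.14},{"xyz":[0.0345,-0.0376,0],"yaw":-0.14},{"xyz":[0.0345,-0.0376,0],"yaw":-0.14},{"xyz":[0.0345,-0.0376,0],"yaw":-0.14},{"xyz":[0.0345,-0.0376,0],"yaw":-0.14},{"xyz":[0.0345,-0.0376,0],"yaw":-0.14},{"xyz":[0.0025,-0.048,0],"yaw":-0.025},{"xyz":[0.0025,-0.048,0],"yaw":-0.025},{"xyz":[0.0025,-0.048,0],"yaw":-0.025},{"xyz":[0.0025,-0.048,0],"yaw":-0.025}]' 0.6 40
python3 -m jog '[{"xyz":[0,-0.048,0],"yaw":0},{"xyz":[0,-0.048,0],"yaw":0},{"xyz":[0,-0.048,0],"yaw":0},{"xyz":[0,-0.048,0],"yaw":0},{"xyz":[0,-0.048,0],"yaw":0},{"xyz":[0,-0.048,0],"yaw":0},{"xyz":[0,-0.048,0],"yaw":0},{"xyz":[0,-0.048,0],"yaw":0},{"xyz":[0,-0.04,0],"yaw":0},{"xyz":[0,0,0],"yaw":0},{"xyz":[0,0,0],"yaw":0}]'
cat >> h.py <<'E'
def st():
    s=monitor.observe(); m=R.from_rotvec(s["tcp_rot"]).as_matrix()
    print("t",round(s["t"],2),"p",(s["position"]*1000).round(1),"yang",np.degrees(np.arctan2(m[1,1],m[0,1])).round(2),"q",s["q"].round(2),"F",s["contact_force"].round(1),"gap",round(s["finger_gap"]*1000,1),"gf",round(float(s["finger_force"]),1)); return s
E
python3 -c "from h import *;st()"
```

```text
t: 1.3
position: [0.4839, 0.1025, 0.2248]
tcp_rot: [-2.202, -2.24, 0.0]
contact_force: [1.2, 0.2, 0.1]
finger_gap: 0.0511
finger_force: 0.0
t: 2.4
position: [0.4838, -0.3201, 0.2243]
tcp_rot: [-2.202, -2.239, -0.0]
contact_force: [-0.1, 0.4, -0.2]
finger_gap: 0.0514
finger_force: 0.0
t 2.4 p [ 483.8 -320.1  224.3] yang 0.94 q [-0.7   0.42  1.66  0.    1.06 -0.71] F [-0.1  0.4 -0.2] gap 51.4 gf 0.0
```

```bash
python3 -m jog '[{"xyz":[0.008,-0.0165,-0.03],"yaw":0},{"xyz":[0,0,-0.045],"yaw":0},{"xyz":[0,0,-0.045],"yaw":0},{"xyz":[0,0,-0.035],"yaw":0},{"xyz":[0,0,-0.02],"yaw":0},{"xyz":[0,0,-0.01],"yaw":0},{"xyz":[0,0,-0.01],"yaw":0},{"xyz":[0,0,0],"yaw":0},{"xyz":[0,0,0],"yaw":0}]'
python3 -c "
from h import *;st();d=snap('a1')
cv2.imwrite('pics/g1.png',np.hstack([cv2.resize(d['top']['img'][150:225,330:430,::-1],(400,300)),cv2.resize(d['side']['img'][250:362,240:390,::-1],(400,300))]))"
```

```text
t: 3.3
position: [0.4927, -0.3362, 0.0309]
tcp_rot: [2.2, 2.241, 0.0]
contact_force: [0.6, -0.3, 0.0]
finger_gap: 0.0515
finger_force: 0.0
t 3.3 p [ 492.7 -336.2   30.9] yang 1.05 q [-0.71  0.68  1.79  0.    0.67 -0.73] F [ 0.6 -0.3  0. ] gap 51.5 gf 0.0
```

View pics/g1.png

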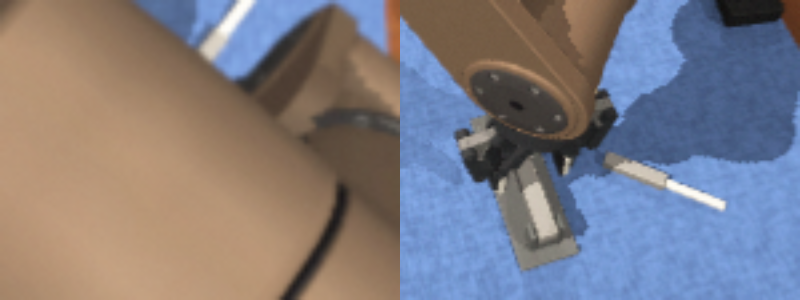

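The side view shows the fingers astride the handle (about (530,180)), clear of the small bar. I'll close on the handle and lift.

```bash
python3 -m jog '[{"xyz":[-0.001,0,-0.002],"yaw":0},{"xyz":[0,0,0],"yaw":0},{"xyz":[0,0,0],"yaw":0},{"xyz":[0,0,0],"yaw":0},{"xyz":[0,0,0],"yaw":0},{"xyz":[0,0,0],"yaw":0}]' 0 60
python3 -c "from h import *;st()"
```

```text
t: 4.0
position: [0.4913, -0.3362, 0.028]
tcp_rot: [2.201, 2.241, 0.0]
contact_force: [-0.8, 0.4, -0.3]
finger_gap: 0.0001
finger_force: 0.0
t 4.0 p [ 491.3 -336.2   28. ] yang 1.03 q [-0.71  0.69  1.79  0.    0.66 -0.73] F [-0.8  0.4 -0.3] gap 0.1 gf 0.0
```

```bash
python3 -c "
from h import *;st();d=snap('a2')
cv2.imwrite('pics/g2.png',cv2.resize(d['side']['img'][260:350,240:360,::-1],(800,600),interpolation=cv2.INTER_CUBIC))"
```

```text
t 4.0 p [ 491.3 -336.2   28. ] yang 1.03 q [-0.71  0.69  1.79  0.    0.66 -0.73] F [-0.8  0.4 -0.3] gap 0.1 gf 0.0
```

View pics/g2.png

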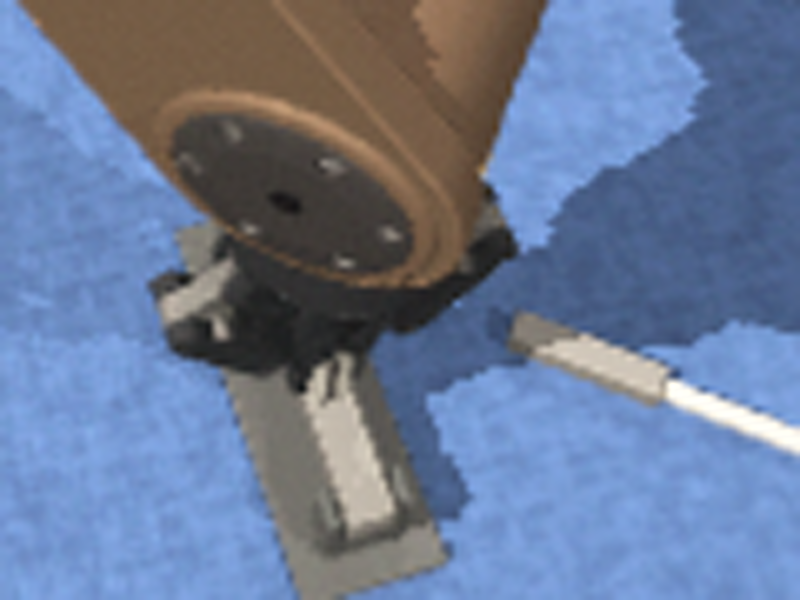

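The picture shows the fingertips on either side of the handle near (325,380), about 15–18 mm apart. That contradicts the gap reading of 0.1 mm and force of 0, so I'll lift a little and check with the camera.

```bash
python3 -m jog '[{"xyz":[0,0,0.01],"yaw":0},{"xyz":[0,0,0.02],"yaw":0},{"xyz":[0,0,0.03],"yaw":0},{"xyz":[0,0,0.03],"yaw":0},{"xyz":[0,0,0],"yaw":0}]'
python3 -c "
from h import *;st();d=snap('a3')
cv2.imwrite('pics/g3.png',np.vstack([cv2.resize(d['side']['img'][240:340,230:390,::-1],(480,300),interpolation=cv2.INTER_CUBIC),cv2.resize(d['top']['img'][140:240,290:450,::-1],(480,300),interpolation=cv2.INTER_CUBIC)]))"
```

```text
t: 4.6
position: [0.4926, -0.3372, 0.1224]
tcp_rot: [2.197, 2.237, 0.001]
contact_force: [0.2, -0.5, -0.4]
finger_gap: -0.0002
finger_force: 0.0
t 4.6 p [ 492.6 -337.2  122.4] yang 1.04 q [-0.71  0.55  1.73  0.    0.85 -0.73] F [ 0.2 -0.5 -0.4] gap -0.2 gf 0.0
```

View pics/g3.png

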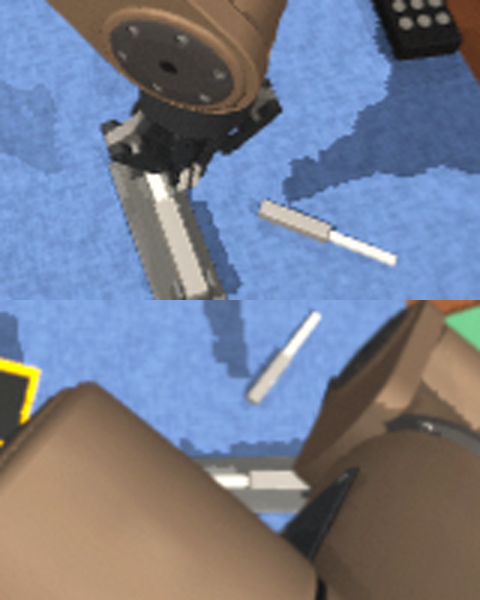

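```bash
cat >> h.py <<'E'
def proj(c,P):
    v=R.from_rotvec(c["attitude"]).inv().apply(np.atleast_2d(P)-c["origin"]); v=v*[1,-1,-1]
    return cv2.projectPoints(v,np.zeros(3),np.zeros(3),c["K"],np.array(c["dist"]))[0].reshape(-1,2)
E
python3 - <<'E'
from h import *
c=load("a2")["side"]
print(proj(c,[[.4913,-.3362,.028],[.4913,-.3362,.014],[.492,-.336,.042],[.492,-.287,.042]]))
c=load("a3")["side"]
print(proj(c,[[.4926,-.3372,.1224],[.4926,-.3372,.108],[.492,-.386,.042],[.492,-.306,.042]]))
im=[cv2.resize(load(k)["side"]["img"][y:y+50,265:325,::-1],(400,333),interpolation=cv2.INTER_NEAREST) for k,y in(("a2",290),("a3",275))]
cv2.imwrite("pics/g4.png",np.hstack(im))
E
```

```text
[[287.22366915 319.39578088]
 [286.86899009 321.68512881]
 [287.83426757 316.89772239]
 [281.46577086 298.44428605]]
[[290.55127892 302.66977777]
 [290.11050472 305.44901386]
 [294.85143711 337.23291334]
 [283.87917143 305.43716659]]
```

View pics/g4.png

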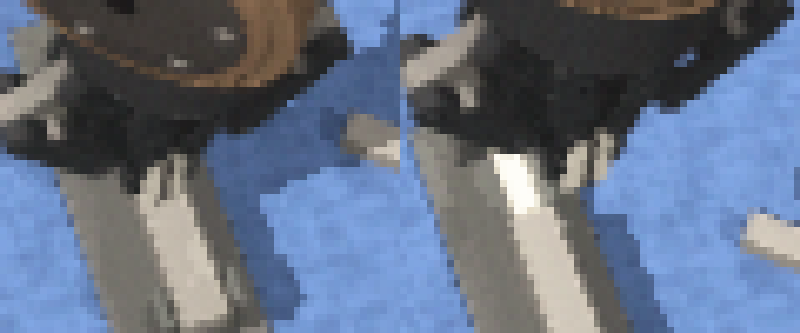

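Run:
```python
from h import *
d=load("a0");c=d["side"]; s=R.from_rotvec([-5.20346522e-01, -3.09787730e+00,0]).as_matrix()
p=np.array([.20405,.5905,.2147]); y=s[:,1]
pts=[p,p+[0,0,-.001]]+[p+y*k for k in(.0425,-.0425)]
print(proj(c,pts).round(1).tolist())
c=d["top"]; print(proj(c,pts).round(1).tolist())
im=d["side"]["img"][40:85,95:155,::-1]
cv2.imwrite("pics/g5.png",cv2.resize(im,(800,600),interpolation=cv2.INTER_NEAREST))
```

```text
[[132.1, 76.8], [132.2, 77.0], [135.5, 70.8], [128.6, 83.0]]
[[14.7, 308.9], [15.0, 308.9], [-0.9, 302.4], [30.5, 315.5]]
```

View pics/g5.png

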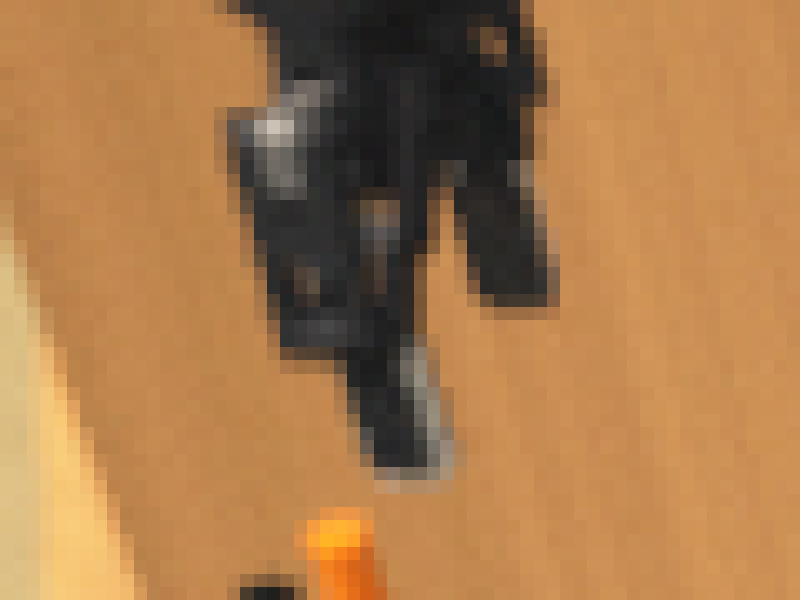

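Fingertips in the start picture are near native (125.8,76) and (133.6,62.5), about 7 px above where the reported TCP puts them. With the empty close above the handle, this suggests the real fingers sit about 30 mm higher than reported. I'll quantify that, then verify by touching bare mat with shut fingers.

Run:
```python
from h import *
from scipy.optimize import least_squares
c=load("a0")["side"]
rot={0:[-.5203,-3.0979,0],3:[2.197,2.237,.001]}
# fully open: tips 1 mm ahead of TCP ; shut: 14
obs=[(np.array([.20405,.5905,.2147]),rot[0],.001,(129.7,69.3)),(np.array([.4926,-.3372,.1224]),rot[3],.014,(291.7,304.0)),(np.array([.4913,-.3362,.028]),rot[3],.014,(289.5,320.2))]
def f(o,world=False):
    r=[]
    for p,rv,n,px in obs:
        q=R.from_rotvec(rv).apply([0,0,n]); q=p+q+(o if world else R.from_rotvec(rv).apply(o)); r+=list(proj(c,q)[0]-px)
    return np.array(r)
print(f(np.zeros(3)).round(1))
for w in(0,1):
    s=least_squares(f,np.zeros(3),args=(w,)); print(w,(s.x*1000).round(1),s.fun.round(1), np.sqrt(np.diag(np.linalg.inv(s.jac.T@s.jac)))*1000)
# colour at top view near predicted
t=load("a0")["top"]["img"]; g=cv2.cvtColor(t,cv2.COLOR_RGB2GRAY); print(g[305:335:2,0:44:2])
```

```text
[ 2.5  7.7 -1.5  1.4 -2.6  1.5]
0 [ -8.   -0.8 -29.8] [ 2.4  0.2  0.2 -1.1 -1.1 -0.2] [2.33338514 2.09736571 4.48327746]
1 [ -1.2 -11.6  35.1] [-0.4  0.3  0.8 -0.5 -0.6  0.4] [1.60806563 2.52638526 4.26120036]
[[124 122 118 103  80  61  60  61  62  67  67  66  67  67  66  67  65  67
   65  67  69  66]
 [122 122 115 101  77  67  65  64  66  68  70  70  71  70  70  71  70  71
   71  72  73  72]
 [123 126 106 105  78  67  67  67  71  76  75  77  80  82  75  77  78  77
   76  77  78  77]
 [126 125 105 103  70  68  69  72  79  83  89  94  99 108 109 110 113 112
  110 111 107  96]
 [ 97 103  93  97  76  84  84  85 105 106 110 115 115 114 117 114 111 101
   99  90  94  96]
 [ 42  41  40  94 120 109 103  99 103  90  89 117 116 120 122  91  89  96
  105 110 114 115]
 [ 62  47  45  55  66  66  64  61 110 121 117 102  85 171 129 112 121 180
  174 173 169 170]
 [ 86  63  67  53  55  48  45  39  39  60  44  40  57 171 128 124 127 183
  187 186 187 188]
 [ 57  66  76 150 140  85  43  41  36  36  39  44  80 183 136 124 128 181
  187 183 184 186]
 [ 50  59  58  78  53  40  38  37  40  40  47  48 107 183 142 124 126 180
  183 131 128 178]
 [ 58  50  40  41  41  46  49  48  49  67  58  83 117 178 144 125 125 152
  180 128 125 149]
 [ 74  85  57  50  52  50  48  47  66  80  63 108 113 153 138 116 125 176
  182 128 125 131]
 [129  91  73  84  70  55  50  44  63  71  48  52  58 142 170 115 116 134
  165 124 126 131]
 [189 121  94  91  51  49  45  38  49  54  27  22  29 135 161 115 113 128
  173 121 122 130]
 [141  97  78  60  47  52  49  46  48  37  22  26  63 161 169 115 114 123
  172 120 114 124]]
```

```bash
python3 -m jog '[{"xyz":[0,0.005,-0.03],"yaw":0},{"xyz":[0,0,-0.03],"yaw":0},{"xyz":[0,0,-0.03],"yaw":0},{"xyz":[0,0,0],"yaw":0},{"xyz":[0,0,-0.003],"yaw":0},{"xyz":[0,0,-0.003],"yaw":0},{"xyz":[0,0,-0.003],"yaw":0},{"xyz":[0,0,0],"yaw":0}]' 0.5 60
python3 -m jog '[{"xyz":[0,0,-0.004],"yaw":0},{"xyz":[0,0,-0.004],"yaw":0},{"xyz":[0,0,0],"yaw":0}]'
python3 -c "from h import *;st()"
```

```text
t: 5.5
position: [0.4914, -0.3313, 0.0195]
tcp_rot: [2.201, 2.241, 0.0]
contact_force: [0.1, 0.1, 0.4]
finger_gap: 0.0425
finger_force: 0.0
t: 5.8
position: [0.4911, -0.331, 0.0105]
tcp_rot: [-2.201, -2.241, -0.0]
contact_force: [0.0, 0.1, -0.7]
finger_gap: 0.0428
finger_force: 0.0
t 5.8 p [ 491.1 -331.    10.5] yang 1.03 q [-0.7   0.71  1.81  0.    0.62 -0.72] F [ 0.   0.1 -0.7] gap 42.8 gf 0.0
```

No contact where the nominal frame says the tips would already be in the rest plate, so the offset is real. Descending further.

```bash
python3 -m jog '[{"xyz":[0,0,-0.004],"yaw":0},{"xyz":[0,0,-0.004],"yaw":0},{"xyz":[0,0,0],"yaw":0}]'
python3 -m jog '[{"xyz":[0,0,-0.003],"yaw":0},{"xyz":[0,0,0],"yaw":0},{"xyz":[0,0,0],"yaw":0},{"xyz":[0,0,0],"yaw":0},{"xyz":[0,0,0],"yaw":0},{"xyz":[0,0,0],"yaw":0}]' 0
python3 -c "from h import *;st()"
```

```text
t: 6.1
position: [0.4911, -0.331, 0.0024]
tcp_rot: [-2.201, -2.241, -0.0]
contact_force: [-0.5, -0.1, -0.7]
finger_gap: 0.0428
finger_force: 0.0
t: 6.7
position: [0.4913, -0.3312, -0.0]
tcp_rot: [2.201, 2.241, 0.0]
contact_force: [1.2, 1.0, -0.1]
finger_gap: 0.017
finger_force: 58.4
t 6.7 p [ 491.3 -331.2   -0. ] yang 1.03 q [-0.7   0.73  1.81  0.    0.6  -0.72] F [ 1.2  1.  -0.1] gap 17.0 gf 58.4
```

Gripped: gap 17 mm, 58 N. From the rest pose, bar origin = reported TCP + (0.4, -5.3, +34) mm. I'll lift, turn to the box axis, and stop with the tip 25 mm short of the notch.

```bash
python3 -m jog '[{"xyz":[0,0,0.01],"yaw":0},{"xyz":[0,0,0.025],"yaw":0},{"xyz":[0,0,0.025],"yaw":0},{"xyz":[0.004,0.02,0],"yaw":-0.045},{"xyz":[0.004,0.02,0],"yaw":-0.045},{"xyz":[0.004,0.02,0],"yaw":-0.045},{"xyz":[0.004,0.02,0],"yaw":-0.045},{"xyz":[0.004,0.02,-0.006],"yaw":-0.045},{"xyz":[0.0043,0.0167,-0.0065],"yaw":-0.044},{"xyz":[0,0,0],"yaw":0},{"xyz":[0,0,0],"yaw":0}]'
cat > tip.py <<'E'
import sys
from h import *
s=st(); tag=sys.argv[1]; d=snap(tag)
# predicted bar from reported TCP
m=R.from_rotvec(s["tcp_rot"]).as_matrix(); a=np.arctan2(m[1,1],m[0,1])+np.pi/2-np.radians(.03)
da=a-np.radians(91); off=R.from_euler("z",da).apply([.0004,-.0053,.034]); o=s["position"]+off; u=np.array([np.cos(a),np.sin(a),0])
print("bar yaw",np.degrees(a).round(1),"pred tip",((o+.105*u)*1000).round(1))
px={}
for n,c in d.items():
    p=proj(c,[o+.105*u,o+.035*u]); print(n,"pred px tip,root",p.round(1).tolist())
    hsv=cv2.cvtColor(c["img"],cv2.COLOR_RGB2HSV); x,y=p.mean(0).astype(int)
    m=cv2.inRange(hsv,(0,0,200),(180,60,255))
    try:
        mm,mc=big(m,(x-35,y-35,x+35,y+35)); v=p[0]-p[1]; v/=np.linalg.norm(v)
        ys,xs=np.nonzero(mm); P=np.c_[xs,ys].astype(float); t=P@v; e=P[t>t.max()-1.5].mean(0)+.3*v; px[n]=e
        w=P[(t>t.max()-15)]; l=cv2.fitLine(np.float32(w),cv2.DIST_L2,0,.01,.01).ravel(); print(" blade end",e.round(1),"n",len(P),"line",l.round(2))
    except Exception as ex: print(n,ex)
if len(px)==2:
    x,r=tri(d["top"],px["top"],d["side"],px["side"]); print("tri tip",(x*1000).round(1),"res",r*1000)
E
python3 tip.py b1
```

```text
t: 7.8
position: [0.5158, -0.2146, 0.0481]
tcp_rot: [2.48, 1.928, 0.0]
contact_force: [-0.2, -0.1, 0.7]
finger_gap: 0.0172
finger_force: 58.8
t 7.8 p [ 515.8 -214.6   48.1] yang -14.28 q [-0.51  0.62  1.87 -0.    0.64 -0.26] F [-0.2 -0.1  0.7] gap 17.2 gf 58.8
bar yaw 75.7 pred tip [ 540.7 -118.1   82.1]
side pred px tip,root [[279.8, 231.9], [281.5, 253.6]]
 blade end [282.6 264.4] n 73 line [ 4.0000e-02 -1.0000e+00  2.8245e+02  2.7012e+02]
top pred px tip,root [[308.3, 179.9], [332.9, 186.2]]
 blade end [325.4 183.3] n 5 line [9.500e-01 3.200e-01 3.262e+02 1.834e+02]
tri tip [ 538.9 -177.1    8.9] res [7.43685436]
```

Run:
```python
from h import *
d=load("b1")
a=cv2.resize(d["side"]["img"][190:290,240:320,::-1],(480,600),interpolation=cv2.INTER_NEAREST)
b=cv2.resize(d["top"]["img"][140:220,270:350,::-1],(320,320),interpolation=cv2.INTER_NEAREST)
c=np.zeros((600,320,3),np.uint8); c[:320]=b
cv2.imwrite("pics/g6.png",np.hstack([a,c]))
```

```text
(no output)
```

View pics/g6.png

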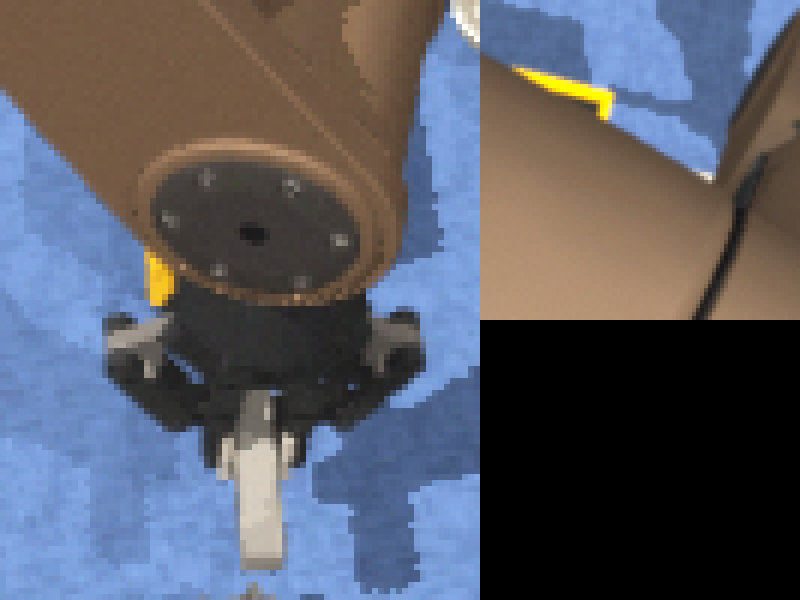

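The arm hides the blade in both views. The side view shows the handle held straight, butt at native about (283.7,284) and centre line at column 283.7. I'll compare that butt with the prediction.

```bash
cat > butt.py <<'E'
import sys
from h import *
def pose():
    s=st(); m=R.from_rotvec(s["tcp_rot"]).as_matrix(); a=np.arctan2(m[1,1],m[0,1])+np.pi/2
    off=R.from_euler("z",a-np.radians(91)).apply([.0004,-.0053,.034]); return s["position"]+off,a
def butt(d,o,a,tilt=0):
    c=d["side"]; u=np.array([np.cos(a)*np.cos(tilt),np.sin(a)*np.cos(tilt),np.sin(tilt)]); z=np.array([-np.cos(a)*np.sin(tilt),-np.sin(a)*np.sin(tilt),np.cos(tilt)]); w=np.cross(z,u)
    P=[o-.05*u+.008*z+k*.009*w for k in(-1,1)]+[o-.02*u+.008*z+k*.009*w for k in(-1,1)]+[o-.05*u-.008*z]
    p=proj(c,P); print("pred butt top corners",p[:2].round(1).tolist(),"at -20",p[2:4].round(1).tolist(),"butt bottom",p[4].round(1))
    hsv=cv2.cvtColor(c["img"],cv2.COLOR_RGB2HSV); x,y=p[:2].mean(0).astype(int)
    m=cv2.inRange(hsv,(0,0,170),(180,60,255))
    for r in range(y-10,y+6,2):
        q=np.nonzero(m[r,x-12:x+13])[0]; print(r,(q.min()+x-12-.5,q.max()+x-12+.5) if len(q) else None, hsv[r,x,2],end="; ")
    print()
if __name__=="__main__":
    o,a=pose(); butt(load(sys.argv[1]) if len(sys.argv)>1 else snap("tmp"),o,a)
E
python3 butt.py b1
python3 - <<'E'
from butt import *
# check on original in rest
butt(load("a0"),np.array([.4917,-.3365,.034]),np.radians(91))
E
```

```text
t 7.9 p [ 515.7 -215.2   48. ] yang -14.36 q [-0.51  0.62  1.87 -0.    0.64 -0.26] F [-0.4 -1.1 -0.3] gap 17.3 gf 58.8
pred butt top corners [[287.8, 281.8], [280.5, 281.9]] at -20 [[286.8, 270.9], [279.7, 271.0]] butt bottom [283.8 285. ]
271 (np.float64(278.5), np.float64(285.5)) 216; 273 (np.float64(279.5), np.float64(286.5)) 201; 275 (np.float64(279.5), np.float64(286.5)) 214; 277 (np.float64(279.5), np.float64(286.5)) 199; 279 (np.float64(279.5), np.float64(286.5)) 198; 281 (np.float64(279.5), np.float64(286.5)) 196; 283 None 140; 285 None 194; 
pred butt top corners [[298.8, 336.3], [291.5, 338.5]] at -20 [[294.2, 324.0], [287.1, 326.1]] butt bottom [294.6 339.9]
327 (np.float64(287.5), np.float64(295.5)) 204; 329 (np.float64(288.5), np.float64(296.5)) 203; 331 (np.float64(289.5), np.float64(296.5)) 204; 333 (np.float64(290.5), np.float64(297.5)) 205; 335 (np.float64(291.5), np.float64(298.5)) 204; 337 (np.float64(291.5), np.float64(296.5)) 204; 339 None 115; 341 None 95;
```

The butt matches the prediction within 1 px. Inserting along the box axis in stages, watching the force.

```bash
python3 -m jog '[{"xyz":[0.0025,0.0097,-0.0006],"yaw":0},{"xyz":[0.0025,0.0097,0],"yaw":0},{"xyz":[0.0025,0.0097,0],"yaw":0},{"xyz":[0.0013,0.005,0],"yaw":0},{"xyz":[0,0,0],"yaw":0}]'
python3 -c "
from butt import *
o,a=pose();u=np.array([np.cos(a),np.sin(a),0]);t=o+.105*u;g=np.radians(75.6);F=np.array([.547,-.0938,.078]);e=t-F
print('tip past fulcrum, lateral, above floor mm',(np.array([e[0]*np.cos(g)+e[1]*np.sin(g),-e[0]*np.sin(g)+e[1]*np.cos(g),e[2]])*1000).round(1))"
```

```text
t: 8.4
position: [0.5246, -0.1794, 0.0469]
tcp_rot: [-2.481, -1.928, -0.0]
contact_force: [0.7, -0.2, -1.7]
finger_gap: 0.0169
finger_force: 58.8
t 8.4 p [ 524.6 -179.4   46.9] yang -14.3 q [-0.45  0.62  1.89  0.    0.64 -0.2 ] F [ 0.7 -0.2 -1.7] gap 16.9 gf 58.8
tip past fulcrum, lateral, above floor mm [11.2  0.3  2.9]
```

```bash
python3 -m jog '[{"xyz":[0.0025,0.0097,0],"yaw":0},{"xyz":[0.0022,0.0087,0],"yaw":0},{"xyz":[0,0,0],"yaw":0}]'
python3 -m jog '[{"xyz":[0,0,-0.002],"yaw":0},{"xyz":[0,0,-0.003],"yaw":0},{"xyz":[0,0,-0.003],"yaw":0},{"xyz":[0,0,0],"yaw":0}]' - 20
python3 -c "
from butt import *
butt(snap('c1'),*pose())"
```

```text
t: 8.7
position: [0.5293, -0.1608, 0.0469]
tcp_rot: [-2.481, -1.927, -0.0]
contact_force: [-0.2, 0.6, -0.6]
finger_gap: 0.0167
finger_force: 58.8
t: 9.1
position: [0.5293, -0.1621, 0.039]
tcp_rot: [2.482, 1.925, 0.001]
contact_force: [1.0, 2.5, 5.8]
finger_gap: 0.0167
finger_force: 60.2
t 9.2 p [ 529.3 -162.1   39.1] yang -14.42 q [-0.42  0.63  1.89  0.    0.62 -0.17] F [-0.1  2.5  4.2] gap 16.9 gf 60.2
pred butt top corners [[285.8, 264.0], [278.9, 264.1]] at -20 [[285.0, 254.0], [278.1, 254.1]] butt bottom [282.  267.3]
254 (np.float64(277.5), np.float64(283.5)) 215; 256 (np.float64(277.5), np.float64(284.5)) 216; 258 (np.float64(277.5), np.float64(284.5)) 204; 260 (np.float64(278.5), np.float64(284.5)) 213; 262 (np.float64(278.5), np.float64(284.5)) 205; 264 (np.float64(278.5), np.float64(284.5)) 203; 266 None 120; 268 None 182;
```

```bash
python3 -m jog '[{"xyz":[0,0.001,-0.004],"yaw":0},{"xyz":[0,0.001,-0.004],"yaw":0},{"xyz":[0,0.001,-0.004],"yaw":0},{"xyz":[0,0,0],"yaw":0}]'
python3 -m jog '[{"xyz":[0,0.001,-0.004],"yaw":0},{"xyz":[0,0.001,-0.004],"yaw":0},{"xyz":[0,0,0],"yaw":0}]'
python3 -c "
from butt import *
o,a=pose();d=snap('c2')
for t in(10,20,25): butt(d,o,a,np.radians(t))"
```

```text
t: 9.6
position: [0.5297, -0.1601, 0.0271]
tcp_rot: [2.481, 1.923, 0.001]
contact_force: [-1.1, -5.3, 6.9]
finger_gap: 0.0169
finger_force: 62.3
t: 9.9
position: [0.5301, -0.1582, 0.0195]
tcp_rot: [2.481, 1.923, 0.002]
contact_force: [0.5, -4.7, 8.4]
finger_gap: 0.0173
finger_force: 64.5
t 9.9 p [ 530.1 -158.2   19.5] yang -14.44 q [-0.41  0.66  1.9  -0.    0.57 -0.16] F [ 0.5 -4.7  8.4] gap 17.3 gf 64.5
pred butt top corners [[285.0, 268.5], [278.2, 268.6]] at -20 [[284.3, 257.8], [277.6, 257.9]] butt bottom [281.2 270.7]
258 (np.float64(277.5), np.float64(283.5)) 220; 260 (np.float64(277.5), np.float64(283.5)) 218; 262 (np.float64(277.5), np.float64(283.5)) 218; 264 (np.float64(277.5), np.float64(283.5)) 218; 266 (np.float64(277.5), np.float64(283.5)) 214; 268 (np.float64(277.5), np.float64(283.5)) 214; 270 (np.float64(277.5), np.float64(283.5)) 189; 272 None 210; 
pred butt top corners [[284.8, 269.9], [278.0, 270.0]] at -20 [[284.2, 258.6], [277.6, 258.8]] butt bottom [281. 271.]
259 (np.float64(277.5), np.float64(283.5)) 219; 261 (np.float64(277.5), np.float64(283.5)) 218; 263 (np.float64(277.5), np.float64(283.5)) 218; 265 (np.float64(277.5), np.float64(283.5)) 218; 267 (np.float64(277.5), np.float64(283.5)) 213; 269 (np.float64(277.5), np.float64(284.5)) 212; 271 None 120; 273 None 206; 
pred butt top corners [[284.7, 270.4], [277.9, 270.5]] at -20 [[284.2, 259.0], [277.5, 259.1]] butt bottom [280.9 270.9]
260 (np.float64(277.5), np.float64(283.5)) 218; 262 (np.float64(277.5), np.float64(283.5)) 218; 264 (np.float64(277.5), np.float64(283.5)) 218; 266 (np.float64(277.5), np.float64(283.5)) 214; 268 (np.float64(277.5), np.float64(283.5)) 214; 270 (np.float64(277.5), np.float64(283.5)) 189; 272 None 210; 274 None 197;
```

```bash
python3 -m jog '[{"xyz":[0.0003,0.001,-0.003],"yaw":0},{"xyz":[0,0,0],"yaw":0}]'
python3 -m jog '[{"xyz":[0.0003,0.001,-0.003],"yaw":0},{"xyz":[0,0,0],"yaw":0}]'
python3 -m jog '[{"xyz":[0.0003,0.001,-0.003],"yaw":0},{"xyz":[0,0,0],"yaw":0}]'
python3 -c "
from butt import *
o,a=pose();d=snap('c3')
hsv=cv2.cvtColor(d['side']['img'],cv2.COLOR_RGB2HSV); print(proj(d['side'],[[.547,-.0938,.09],[.549,-.086,.09],[.549,-.086,.109]]).round(1))"
```

```text
t: 10.2
position: [0.5305, -0.1573, 0.0167]
tcp_rot: [2.48, 1.923, 0.003]
contact_force: [0.3, -5.2, 11.7]
finger_gap: 0.0165
finger_force: 65.8
t: 10.4
position: [0.5308, -0.1562, 0.0137]
tcp_rot: [2.48, 1.923, 0.003]
contact_force: [0.3, -5.8, 11.5]
finger_gap: 0.0172
finger_force: 66.9
t: 10.6
position: [0.5311, -0.1551, 0.0107]
tcp_rot: [2.481, 1.923, 0.003]
contact_force: [0.3, -3.8, 11.0]
finger_gap: 0.0167
finger_force: 68.1
t 10.6 p [ 531.1 -155.1   10.7] yang -14.45 q [-0.4   0.68  1.91  0.    0.55 -0.15] F [ 0.3 -3.8 11. ] gap 16.7 gf 68.1
[[279.3 222.9]
 [279.1 220.6]
 [279.5 216.4]]
```

```bash
python3 -m jog '[{"xyz":[0.0004,0.0015,-0.003],"yaw":0},{"xyz":[0,0,0],"yaw":0},{"xyz":[0,-0.001,0.004],"yaw":0},{"xyz":[0,-0.001,0.004],"yaw":0},{"xyz":[0,0,0],"yaw":0}]'
python3 -c "
from h import *
st();d=snap('c4')
for k in('a0','c1','c3','c4'):
    v=cv2.cvtColor(load(k)['side']['img'],cv2.COLOR_RGB2HSV)
    print(k,v[212:230:2,272:292:2].tolist()[0:1], cv2.inRange(v,(18,130,90),(35,255,255))[170:250,250:310].sum()//255)
    t=cv2.cvtColor(load(k)['top']['img'],cv2.COLOR_RGB2HSV) ; print(cv2.inRange(t,(18,130,90),(35,255,255))[141:201,232:312].sum()//255)"
```

```text
t: 11.2
position: [0.5304, -0.1547, 0.0152]
tcp_rot: [2.482, 1.925, 0.0]
contact_force: [-0.4, 0.2, -1.2]
finger_gap: 0.0168
finger_force: 67.6
t 11.2 p [ 530.4 -154.7   15.2] yang -14.39 q [-0.4   0.67  1.91 -0.    0.57 -0.15] F [-0.4  0.2 -1.2] gap 16.8 gf 67.6
a0 [[[30, 15, 50], [30, 10, 50], [20, 16, 48], [36, 26, 50], [24, 25, 52], [20, 15, 52], [20, 15, 51], [50, 16, 48], [23, 20, 50], [27, 208, 254]]] 918
794
c1 [[[17, 29, 61], [15, 32, 63], [11, 32, 64], [15, 33, 62], [13, 28, 63], [10, 33, 46], [13, 47, 49], [8, 32, 64], [15, 33, 61], [11, 44, 64]]] 66
266
c3 [[[12, 39, 65], [11, 33, 62], [21, 30, 59], [13, 37, 62], [8, 34, 60], [11, 32, 63], [17, 38, 61], [7, 37, 62], [10, 37, 62], [21, 39, 65]]] 42
105
c4 [[[12, 40, 64], [9, 40, 64], [17, 36, 64], [7, 36, 64], [13, 36, 63], [15, 34, 60], [15, 33, 61], [10, 36, 64], [10, 37, 62], [8, 32, 63]]] 48
133
```

The force vanished on backing off, so the bar is loose, as expected if the cover has sprung. Withdraw the bar.

```bash
python3 -m jog '[{"xyz":[-0.0025,-0.0097,-0.001],"yaw":0},{"xyz":[-0.0025,-0.0097,-0.001],"yaw":0},{"xyz":[-0.005,-0.0194,0],"yaw":0},{"xyz":[-0.005,-0.0194,0],"yaw":0},{"xyz":[0,0,0],"yaw":0}]'
python3 -m jog '[{"xyz":[-0.02,-0.01,0.0],"yaw":0},{"xyz":[-0.02,0.01,0.0],"yaw":0},{"xyz":[-0.02,0.015,0.0],"yaw":0},{"xyz":[-0.01,0.015,0.0],"yaw":0},{"xyz":[0,0,0],"yaw":0}]'
python3 -c "
from butt import *
o,a=pose();print(o);d=snap('c5')
for n in d:
    v=cv2.cvtColor(d[n]['img'],cv2.COLOR_RGB2HSV); print(n,cv2.inRange(v,(18,130,90),(35,255,255))[141:250,232:312].sum()//255)"
```

```text
t: 11.8
position: [0.5149, -0.2125, 0.0132]
tcp_rot: [-2.482, -1.922, -0.002]
contact_force: [1.6, 14.2, 6.8]
finger_gap: 0.0172
finger_force: 64.8
t: 12.3
position: [0.4437, -0.1819, 0.0128]
tcp_rot: [-2.481, -1.925, 0.001]
contact_force: [-0.6, 0.1, -1.2]
finger_gap: 0.0169
finger_force: 58.7
t 12.3 p [ 443.7 -181.9   12.8] yang -14.38 q [-0.53  0.62  2.09  0.    0.44 -0.28] F [-0.6  0.1 -1.2] gap 16.9 gf 58.7
[ 0.44268625 -0.18712104  0.04677752]
side 710
top 47
```

```bash
python3 -m jog '[{"xyz":[0,0,-0.005],"yaw":0},{"xyz":[0,0,-0.005],"yaw":0},{"xyz":[0,0,-0.004],"yaw":0},{"xyz":[0,0,0],"yaw":0}]'
python3 -m jog '[{"xyz":[0,0,-0.003],"yaw":0},{"xyz":[0,0,-0.003],"yaw":0},{"xyz":[0,0,0],"yaw":0}]'
python3 -c "from h import *;st();d=snap('c6')"
```

```text
t: 12.8
position: [0.4464, -0.1824, -0.0004]
tcp_rot: [2.481, 1.925, 0.002]
contact_force: [2.6, 12.2, 24.2]
finger_gap: 0.0171
finger_force: 62.7
t: 13.1
position: [0.4464, -0.1822, -0.0061]
tcp_rot: [2.48, 1.926, 0.002]
contact_force: [1.8, 12.9, 27.2]
finger_gap: 0.0171
finger_force: 64.1
t 13.1 p [ 446.4 -182.2   -6.1] yang -14.35 q [-0.52  0.66  2.09  0.    0.39 -0.28] F [ 1.8 12.9 27.2] gap 17.1 gf 64.1
```

```bash
python3 -m jog '[{"xyz":[0,0,-0.003],"yaw":0},{"xyz":[0,0,-0.003],"yaw":0},{"xyz":[0,0,0],"yaw":0}]'
python3 -m jog '[{"xyz":[0,0,-0.003],"yaw":0},{"xyz":[0,0,-0.002],"yaw":0},{"xyz":[0,0,0],"yaw":0}]'
```

```text
t: 13.5
position: [0.4469, -0.1825, -0.0121]
tcp_rot: [2.479, 1.925, 0.003]
contact_force: [4.2, 12.2, 26.2]
finger_gap: 0.0172
finger_force: 65.4
t: 13.8
position: [0.4468, -0.1825, -0.0158]
tcp_rot: [2.479, 1.924, 0.003]
contact_force: [0.9, 17.3, 50.6]
finger_gap: 0.017
finger_force: 82.8
```

Fingertips have reached the bench. I'll back off slightly, release and rise.

```bash
python3 -m jog '[{"xyz":[0,0,0.002],"yaw":0},{"xyz":[0,0,0],"yaw":0}]'
python3 -m jog '[{"xyz":[0,0,0],"yaw":0},{"xyz":[0,0,0],"yaw":0},{"xyz":[0,0,0],"yaw":0},{"xyz":[0,0,0],"yaw":0},{"xyz":[0,0,0.02],"yaw":0},{"xyz":[0,0,0.04],"yaw":0},{"xyz":[0,0,0.05],"yaw":0},{"xyz":[0,0,0.05],"yaw":0},{"xyz":[0,-0.05,0.03],"yaw":0},{"xyz":[0,-0.05,0],"yaw":0},{"xyz":[0,-0.05,0],"yaw":0},{"xyz":[0,-0.05,0],"yaw":0}]' 0.55
python3 -m jog '[{"xyz":[0,-0.05,0],"yaw":0},{"xyz":[0,-0.05,0],"yaw":0},{"xyz":[0,-0.04,0],"yaw":0},{"xyz":[0,0,0],"yaw":0}]'
python3 - <<'E'
from h import *
st(); d=snap("d1")
a=cv2.resize(d["side"]["img"][150:350,220:320,::-1],(300,600),interpolation=cv2.INTER_CUBIC)
b=cv2.resize(d["top"]["img"][130:280,225:350,::-1],(500,600),interpolation=cv2.INTER_CUBIC)
cv2.imwrite("pics/g7.png",np.hstack([a,b]))
for n in d:
    v=cv2.cvtColor(d[n]['img'],cv2.COLOR_RGB2HSV); print(n,cv2.inRange(v,(18,130,90),(35,255,255))[141:250,232:312].sum()//255)
E
```

```text
t: 14.0
position: [0.4465, -0.1829, -0.0155]
tcp_rot: [2.48, 1.925, 0.002]
contact_force: [4.0, 7.7, 14.5]
finger_gap: 0.0169
finger_force: 64.8
t: 15.2
position: [0.445, -0.3775, 0.1699]
tcp_rot: [2.481, 1.926, 0.0]
contact_force: [1.9, 0.1, 0.5]
finger_gap: 0.0468
finger_force: 0.0
t: 15.6
position: [0.4442, -0.5199, 0.1683]
tcp_rot: [2.485, 1.921, -0.001]
contact_force: [-0.7, 1.9, -0.5]
finger_gap: 0.0467
finger_force: 0.0
t 15.6 p [ 444.2 -519.9  168.3] yang -14.58 q [-0.96  0.62  1.45 -0.    1.07 -0.71] F [-0.7  1.9 -0.5] gap 46.7 gf 0.0
side 257
top 730
```

```bash
python3 -m jog '[{"xyz":[0,0.05,0.01],"yaw":0},{"xyz":[0,0.05,0.01],"yaw":0},{"xyz":[0,0.05,0.01],"yaw":0},{"xyz":[0,0.05,0.01],"yaw":0},{"xyz":[0,0.05,0.01],"yaw":0},{"xyz":[0,0.05,0],"yaw":0},{"xyz":[0,0.05,0],"yaw":0},{"xyz":[0,0.05,0],"yaw":0},{"xyz":[0,0.05,0],"yaw":0},{"xyz":[0,0.05,0],"yaw":0},{"xyz":[0,0.05,0],"yaw":0},{"xyz":[0,0.05,0],"yaw":0}]' 1
python3 -m jog '[{"xyz":[0,0.05,0],"yaw":0},{"xyz":[0,0.05,0],"yaw":0},{"xyz":[0,0.05,0],"yaw":0},{"xyz":[0,0.05,0],"yaw":0},{"xyz":[-0.03,0.04,0],"yaw":0},{"xyz":[-0.03,0.04,0],"yaw":0},{"xyz":[-0.03,0.04,0],"yaw":0},{"xyz":[0,0,0],"yaw":0}]'
python3 - <<'E'
from h import *
st(); d=snap("d2")
for n in d:
    v=cv2.cvtColor(d[n]['img'],cv2.COLOR_RGB2HSV); print(n,cv2.inRange(v,(18,130,90),(35,255,255))[141:250,232:312].sum()//255)
for n,o in(("side",load("a0")),("top",load("a0"))):
    df=cv2.absdiff(o[n]["img"],d[n]["img"]).max(2); cs,_=cv2.findContours((df>45).astype(np.uint8),cv2.RETR_EXTERNAL,cv2.CHAIN_APPROX_SIMPLE)
    print(n,[cv2.boundingRect(c) for c in cs if cv2.contourArea(c)>12])
a=cv2.resize(d["side"]["img"][160:350,225:355,::-1],(410,600),interpolation=cv2.INTER_CUBIC)
b=cv2.resize(d["top"]["img"][130:255,232:312,::-1],(384,600),interpolation=cv2.INTER_CUBIC)
cv2.imwrite("pics/g8.png",np.hstack([a,b]))
E
```

```text
t: 16.9
position: [0.4438, 0.0823, 0.2189]
tcp_rot: [2.481, 1.927, 0.001]
contact_force: [0.5, -0.3, -0.0]
finger_gap: 0.0854
finger_force: 0.0
t: 17.7
position: [0.3506, 0.4031, 0.2187]
tcp_rot: [-2.475, -1.934, 0.0]
contact_force: [1.0, -0.6, -0.6]
finger_gap: 0.0856
finger_force: 0.0
t 17.7 p [350.6 403.1 218.7] yang -14.01 q [0.73 0.36 1.78 0.   1.01 0.97] F [ 1.  -0.6 -0.6] gap 85.6 gf 0.0
side 965
top 756
side [(281, 283, 8, 8), (273, 280, 35, 60), (165, 260, 9, 6), (66, 247, 27, 12), (249, 236, 12, 50), (71, 225, 6, 16), (190, 222, 9, 17), (270, 217, 20, 7), (49, 215, 12, 16), (0, 213, 11, 21), (83, 212, 5, 30), (271, 210, 16, 2), (58, 208, 21, 25), (99, 197, 16, 30), (76, 195, 10, 12), (288, 192, 7, 29), (88, 191, 10, 6), (269, 189, 18, 12), (176, 157, 73, 36), (0, 151, 10, 24), (232, 144, 25, 10), (153, 139, 45, 29), (200, 137, 26, 11), (270, 108, 56, 55), (191, 108, 18, 12), (212, 93, 57, 37), (217, 91, 22, 7), (66, 0, 133, 92), (0, 0, 49, 182)]
top [(267, 372, 20, 12), (274, 361, 21, 12), (298, 360, 11, 12), (250, 359, 18, 6), (5, 356, 12, 8), (23, 346, 21, 13), (0, 312, 113, 72), (249, 258, 22, 10), (0, 221, 15, 14), (286, 203, 53, 20), (346, 198, 27, 5), (374, 197, 27, 6), (368, 193, 21, 4), (343, 191, 8, 4), (365, 187, 23, 5), (166, 178, 31, 89), (144, 166, 7, 72), (0, 158, 98, 155), (261, 155, 40, 17), (34, 129, 117, 167), (88, 85, 109, 59)]
```

Run:
```python
from h import *
d=load("d2")
Bx={"top":(250,150,305,195),"side":(263,183,296,228)}
Q={}
for n in Bx:
    c=d[n]; hsv=cv2.cvtColor(c["img"],cv2.COLOR_RGB2HSV)
    m=cv2.inRange(hsv,(0,0,0),(180,110,80)); m=cv2.morphologyEx(m,cv2.MORPH_CLOSE,np.ones((5,5),np.uint8)); mm,mc=big(m,Bx[n])
    q=cv2.approxPolyN(cv2.convexHull(np.float32(mc)),4).reshape(-1,2); Q[n]=q; print(n,q.round(1).tolist(),cv2.boundingRect(mc))
    u=np.array([.2487,.9686]);w=np.array([-.9686,.2487]);C=np.array([.5648,-.0243])
    for nm,zz in(("sprung",.1085),("clipped",.09)):
        for k in(1,-1):
            p=np.r_[C-.065*u+k*.032*w,zz]; print(nm,k,proj(c,p).round(1).tolist(),end=" ")
    for k in(1,-1): print("+x",proj(c,np.r_[C+.065*u+k*.032*w,.089]).round(1).tolist(),end=" ")
    print()
for p in Q["top"]:
    b=min((tri(d["top"],p,d["side"],s) for s in Q["side"]),key=lambda t:t[1]); print((b[0]*1000).round(1),b[1]*1000)
# bar on bench
for n,bx,z in(("top",(282,198,345,228),.012),("side",(244,230,266,292),.012)):
    c=d[n];hsv=cv2.cvtColor(c["img"],cv2.COLOR_RGB2HSV); mm,mc=big(cv2.inRange(hsv,(0,0,150),(180,60,255)),bx); print(n,"bar",rect(plane(c,mc,z)))
    (cx,cy),(w,h),a=cv2.minAreaRect(np.float32(mc)); bp=cv2.boxPoints(((cx,cy),(w,h),a)); l=sorted([(bp[0]+bp[1])/2,(bp[1]+bp[2])/2,(bp[2]+bp[3])/2,(bp[3]+bp[0])/2],key=lambda p:-np.hypot(*(p-[cx,cy])))[:2]; Q[n+"b"]=l
for p in Q["topb"]: 
    b=min((tri(d["top"],p,d["side"],s) for s in Q["sideb"]),key=lambda t:t[1]); print("bar end",(b[0]*1000).round(1),b[1]*1000)
```

```text
top [[299.0, 164.1999969482422], [293.3999938964844, 186.39999389648438], [250.0, 175.1999969482422], [250.0, 153.8000030517578]] (250, 155, 49, 32)
sprung 1 [[295.1, 186.5]] sprung -1 [[300.8, 164.0]] clipped 1 [[294.6, 187.6]] clipped -1 [[300.2, 165.4]] +x [[248.6, 175.7]] +x [[254.6, 153.8]] 
side [[285.79998779296875, 183.0], [291.20001220703125, 219.1999969482422], [268.5, 215.89999389648438], [266.5, 183.0]] (267, 183, 24, 37)
sprung 1 [[267.9, 217.1]] sprung -1 [[291.0, 216.7]] clipped 1 [[267.8, 221.2]] clipped -1 [[290.5, 220.8]] +x [[266.0, 187.5]] +x [[286.9, 187.2]] 
[582.7 -91.7  92. ] [0.03964447]
[519.3 -74.8 107.2] [1.80780563]
[548.2  41.9 113.7] [2.18301147]
[611.3  43.2  94.8] [1.33410409]
top bar [ 456.5 -137.   157.1   19.2   76.2]
side bar [ 458.  -136.3  150.4   16.2   75.2]
bar end [477.2 -61.1   7.8] [2.20581052]
bar end [ 437.6 -212.2   18.3] [0.52405824]
```

The cover has sprung: its -x corner is at z about 107 mm. The bar lies flat (butt top about 18, tip about 8 mm). Going to the cover's raised end.

```bash
python3 -m jog '[{"xyz":[0.0206,-0.046,0],"yaw":-0.007},{"xyz":[0.0206,-0.046,0],"yaw":0},{"xyz":[0.0206,-0.046,0],"yaw":0},{"xyz":[0.0206,-0.046,0],"yaw":0},{"xyz":[0.0206,-0.046,0],"yaw":0},{"xyz":[0.0206,-0.046,0],"yaw":0},{"xyz":[0.0206,-0.046,0],"yaw":0},{"xyz":[0.0206,-0.046,0],"yaw":0},{"xyz":[0.0206,-0.046,0],"yaw":0},{"xyz":[0.0206,-0.046,0],"yaw":0},{"xyz":[0,0,-0.03],"yaw":0},{"xyz":[0,0,0],"yaw":0}]' 1 60
python3 -c "from h import *;st()"
```

```text
t: 19.0
position: [0.5577, -0.0588, 0.1858]
tcp_rot: [-2.489, -1.91, 0.006]
contact_force: [-0.1, 1.0, 0.5]
finger_gap: 0.0856
finger_force: 0.0
t 19.0 p [557.7 -58.8 185.8] yang -15.0 q [-0.22  0.43  1.75 -0.    0.96  0.04] F [-0.1  1.   0.5] gap 85.6 gf 0.0
```

```bash
python3 -m jog '[{"xyz":[-0.0012,0.0015,-0.03],"yaw":0.009},{"xyz":[0,0,-0.04],"yaw":0},{"xyz":[0,0,-0.025],"yaw":0},{"xyz":[0,0,-0.01],"yaw":0},{"xyz":[0,0,0],"yaw":0},{"xyz":[0,0,0],"yaw":0}]'
python3 -m jog '[{"xyz":[0,0,-0.005],"yaw":0},{"xyz":[0,0,-0.004],"yaw":0},{"xyz":[0,0,0],"yaw":0}]'
python3 -c "from h import *;st()"
```

```text
t: 19.6
position: [0.559, -0.0552, 0.0851]
tcp_rot: [2.479, 1.928, 0.002]
contact_force: [1.3, -1.1, 0.0]
finger_gap: 0.0853
finger_force: 0.0
t: 19.9
position: [0.5584, -0.0552, 0.0746]
tcp_rot: [2.48, 1.928, -0.0]
contact_force: [0.3, -0.5, -0.9]
finger_gap: 0.0855
finger_force: 0.0
t 19.9 p [558.4 -55.2  74.6] yang -14.27 q [-0.22  0.58  1.85 -0.    0.71  0.03] F [ 0.3 -0.5 -0.9] gap 85.5 gf 0.0
```

```bash
python3 -m jog '[{"xyz":[-0.0022,-0.0025,-0.002],"yaw":0},{"xyz":[0,0,-0.002],"yaw":0},{"xyz":[0,0,0],"yaw":0}]'
python3 -m jog '[{"xyz":[0,0,0],"yaw":0},{"xyz":[0,0,0],"yaw":0},{"xyz":[0,0,0],"yaw":0},{"xyz":[0,0,0],"yaw":0},{"xyz":[0,0,0],"yaw":0}]' 0 60
python3 -c "from h import *;st()"
```

```text
t: 20.2
position: [0.5562, -0.0578, 0.0704]
tcp_rot: [-2.48, -1.928, 0.0]
contact_force: [-0.1, -0.2, 0.7]
finger_gap: 0.0854
finger_force: 0.0
t: 20.7
position: [0.5566, -0.0578, 0.0708]
tcp_rot: [2.479, 1.928, 0.001]
contact_force: [0.2, -1.2, 0.9]
finger_gap: 0.0622
finger_force: 66.0
t 20.7 p [556.6 -57.8  70.8] yang -14.26 q [-0.22  0.59  1.86 -0.    0.69  0.03] F [ 0.2 -1.2  0.9] gap 62.2 gf 66.0
```

Gripped: 62 mm gap, 66 N. Lifting straight up.

```bash
python3 -m jog '[{"xyz":[0,0,0.005],"yaw":0},{"xyz":[0,0,0.01],"yaw":0},{"xyz":[0,0,0.015],"yaw":0},{"xyz":[0,0,0.02],"yaw":0},{"xyz":[0,0,0.03],"yaw":0},{"xyz":[0,0,0.04],"yaw":0},{"xyz":[0,0,0],"yaw":0}]'
python3 - <<'E'
from h import *
s=st(); d=snap("e1"); c=d["side"]
hsv=cv2.cvtColor(c["img"],cv2.COLOR_RGB2HSV)
for n in d:
    v=cv2.cvtColor(d[n]["img"],cv2.COLOR_RGB2HSV); y=cv2.inRange(v,(18,130,90),(35,255,255)); print(n,y[141:250,232:312].sum()//255)
E
```

```text
t: 21.4
position: [0.5576, -0.0578, 0.1958]
tcp_rot: [2.476, 1.925, 0.007]
contact_force: [0.4, -0.3, -2.3]
finger_gap: 0.062
finger_force: 66.7
t 21.4 p [557.6 -57.8 195.8] yang -14.26 q [-0.22  0.42  1.75  0.    0.97  0.03] F [ 0.4 -0.3 -2.3] gap 62.0 gf 66.7
side 1551
top 91
```

```bash
python3 -m jog '[{"xyz":[-0.0104,0.0345,0],"yaw":-0.131},{"xyz":[-0.0104,0.0345,0],"yaw":-0.131},{"xyz":[-0.0104,0.0345,0],"yaw":-0.131},{"xyz":[-0.0104,0.0345,0],"yaw":-0.131},{"xyz":[-0.0104,0.0345,0],"yaw":-0.131},{"xyz":[-0.0104,0.0345,0],"yaw":-0.131},{"xyz":[-0.0104,0.0345,0],"yaw":-0.131},{"xyz":[-0.0104,0.0345,0],"yaw":-0.131},{"xyz":[-0.0104,0.0345,0],"yaw":-0.131},{"xyz":[-0.0104,0.0345,0],"yaw":-0.13},{"xyz":[0,0,0],"yaw":0},{"xyz":[0,0,0],"yaw":0}]'
python3 - <<'E'
from h import *
s=st(); d=snap("e2")
p=s["position"]; C=p+[.0355,.0009,.0292-.005]
for n,c in d.items():
    print(n,"cover quad pred",[proj(c,C+[a*.065,b*.032,.005]).round(0).tolist()[0] for a,b in((-1,-1),(-1,1),(1,1),(1,-1))])
a=cv2.resize(d["side"]["img"][85:205,170:290,::-1],(400,400),interpolation=cv2.INTER_CUBIC)
b=cv2.resize(d["top"]["img"][130:250,120:240,::-1],(400,400),interpolation=cv2.INTER_CUBIC)
cv2.imwrite("pics/g9.png",np.hstack([a,b]))
for n,bx in(("side",(170,85,290,205)),("top",(120,130,240,250))):
    v=cv2.cvtColor(d[n]["img"],cv2.COLOR_RGB2HSV); x0,y0,x1,y1=bx
    m=cv2.inRange(v,(0,0,0),(180,110,75))[y0:y1:3,x0:x1:2]; print(n); print("\n".join("".join("#" if q else "." for q in r) for r in m))
E
```

```text
t: 22.7
position: [0.4514, 0.2874, 0.1895]
tcp_rot: [3.14, 0.025, -0.004]
contact_force: [0.1, -0.4, 0.4]
finger_gap: 0.0619
finger_force: 66.6
t 22.7 p [451.4 287.4 189.5] yang -89.08 q [ 0.44  0.39  1.81 -0.    0.94  2.  ] F [ 0.1 -0.4  0.4] gap 61.9 gf 66.6
side cover quad pred [[208.0, 120.0], [204.0, 108.0], [244.0, 102.0], [248.0, 113.0]]
top cover quad pred [[158.0, 218.0], [131.0, 218.0], [134.0, 164.0], [160.0, 164.0]]
side
..................#######...................................
...................######...................................
...................###..##..................................
...................####.##..................................
....................###..#..................................
....................####.#..................................
.....................#####..................................
..................############.####.#.......................
..................##########.#..#.#.##......................
...................######..##.#.##.#.##.....................
...................###.##.#############..............
[... 3520 characters left out ...]
.............................
###.............#.#.........................................
.##.........................................................
............................................................
............................................................
............................................................
............................................................
............................................................
............................................................
............#...............................................
............................................................
............................................................
```

Run:
```python
from h import *
d=load("e2")
for n,(x0,y0,x1,y1) in(("side",(218,98,254,124)),("top",(126,160,168,196))):
    g=d[n]["img"].max(2)[y0:y1,x0:x1]; print(n,x0,y0)
    for r,row in enumerate(g): print(y0+r,"".join("#" if v<75 else("+" if v<130 else ("o" if v<200 else ".")) for v in row))
```

```text
side 218 98
98 +###.............................ooo
99 +###.............................ooo
100 +###..............................oo
101 +###...............................o
102 ####................................
103 ####................................
104 ####................................
105 ####+..o+++++++++########...........
106 #######+####+####+###++###..........
107 #######++###++###o+###o###..........
108 #######+o###+o###++###++###.........
109 ########++##+o+##+o###+o###.........
110 ########++###++###++###++###.......o
111 #####+##+o+##+o###+o###++###o...oooo
112 ##+#++###++###++###++##+o+###+oooooo
113 ##o#+o###+o###+o###++###++###+oooooo
114 ##++#++###++###+####+####+####oooooo
115 ##++##########################+ooooo
116 ##++##########################+ooooo
117 ##++####################++++++oooooo
118 ###+####################+ooooooooooo
119 ##++####################oooooooooooo
120 +++#####################oooooooooooo
121 ++############++++++++++oooooooooooo
122 ooooo+oooooooooooooooooooooooooooooo
123 oooooooooooooooooooooooooooooo......
top 126 160
160 +######+
[... 979 characters left out ...]
+++++++++###########################+ooooo
182 ++++++++++##########################+ooooo
183 +++++++++++########+++++++++++######+ooooo
184 +++++++++++########++ooooooo++#####++ooooo
185 ++++++++++++########++++++#########++ooooo
186 ++++++++++++#######################+oooooo
187 +++++++++++++######################+oooooo
188 ++++++++++++++#####################+oooooo
189 ++++++++++++++#######++++++++######+oooooo
190 +++++++++++++++#####+++ooooo++#####+oooooo
191 o+++++++++++++++#####++++++++######+oooooo
192 o++++++++++++++++##################+oooooo
193 o++++++++++++++++++++##############+oooooo
194 o++++++++++++++++++++##############+oooooo
195 o++++++++++++++++++++###############+++ooo
```

Run:
```python
from h import *
d=load("e2")
a,r=tri(d["top"],[160.7,166.2],d["side"],[247.6,114.3]); print("(+x,-y) top corner",(a*1000).round(1),r*1000)
# +y corner: side px on same height
b=plane(d["side"],[[242.5,104.8]],a[2])[0]; print("(+x,+y)",(b*1000).round(1), "width",np.hypot(*(a-b)[:2])*1000,"yaw",np.degrees(np.arctan2(-(b-a)[0],(b-a)[1])))
print("px err 1 ->",(plane(d["top"],[[160.7,167.2]],a[2])[0]-plane(d["top"],[[160.7,166.2]],a[2])[0])*1000)
```

```text
(+x,-y) top corner [548.6 256.3 214. ] [0.46392697]
(+x,+y) [546.1 311.8 214. ] width 55.51632482801103 yaw 2.618620196505574
px err 1 -> [-2.48318823 -0.12040787  0.        ]
```

Held cover: its free end measures (548.6, 256.3, 214), giving a centre of about (485, 288.3). It's on the rail laterally and needs about +3.5 mm along x. Shifting and lowering.

```bash
python3 -m jog '[{"xyz":[0.0035,0,-0.01],"yaw":0},{"xyz":[0,0,-0.02],"yaw":0},{"xyz":[0,0,-0.02],"yaw":0},{"xyz":[0,0,-0.012],"yaw":0},{"xyz":[0,0,0],"yaw":0}]'
python3 -m jog '[{"xyz":[0,0,-0.004],"yaw":0},{"xyz":[0,0,-0.003],"yaw":0},{"xyz":[0,0,0],"yaw":0}]'
python3 -m jog '[{"xyz":[0,0,-0.003],"yaw":0},{"xyz":[0,0,0],"yaw":0}]'
python3 -c "from h import *;st()"
```

```text
t: 23.3
position: [0.4557, 0.2864, 0.127]
tcp_rot: [3.14, 0.019, -0.004]
contact_force: [0.7, -0.9, -1.2]
finger_gap: 0.062
finger_force: 66.7
t: 23.6
position: [0.456, 0.2873, 0.1222]
tcp_rot: [-3.141, -0.02, -0.002]
contact_force: [-3.7, -2.8, 6.1]
finger_gap: 0.0622
finger_force: 67.2
t: 23.8
position: [0.4561, 0.2874, 0.1194]
tcp_rot: [-3.141, -0.02, -0.002]
contact_force: [-3.6, -1.9, 7.1]
finger_gap: 0.0621
finger_force: 67.5
t 23.8 p [456.1 287.4 119.4] yang -89.26 q [ 0.44  0.49  1.87 -0.    0.78  2.  ] F [-3.6 -1.9  7.1] gap 62.1 gf 67.5
```

```bash
python3 -m jog '[{"xyz":[0,0,-0.003],"yaw":0},{"xyz":[0,0,-0.003],"yaw":0},{"xyz":[0,0,0],"yaw":0}]'
python3 -m jog '[{"xyz":[0,0,-0.002],"yaw":0},{"xyz":[0,0,-0.002],"yaw":0},{"xyz":[0,0,0],"yaw":0}]'
python3 -m jog '[{"xyz":[0,0,-0.002],"yaw":0},{"xyz":[0,0,0],"yaw":0}]'
```

```text
t: 24.1
position: [0.456, 0.2874, 0.1132]
tcp_rot: [-3.141, -0.02, -0.002]
contact_force: [-3.5, -1.7, 4.6]
finger_gap: 0.0622
finger_force: 67.7
t: 24.4
position: [0.4561, 0.2875, 0.1103]
tcp_rot: [-3.141, -0.02, -0.003]
contact_force: [-5.8, -2.9, 16.0]
finger_gap: 0.0621
finger_force: 68.8
t: 24.6
position: [0.4562, 0.2876, 0.1101]
tcp_rot: [-3.14, -0.021, -0.005]
contact_force: [-12.4, -6.0, 38.8]
finger_gap: 0.0622
finger_force: 71.1
```

The force jump at 110 mm means the cover is level on the rail. I'll unload, open and rise.

```bash
python3 -m jog '[{"xyz":[0,0,0.0025],"yaw":0},{"xyz":[0,0,0],"yaw":0}]'
python3 -m jog '[{"xyz":[0,0,0],"yaw":0},{"xyz":[0,0,0],"yaw":0},{"xyz":[0,0,0],"yaw":0},{"xyz":[0,0,0],"yaw":0},{"xyz":[0,0,0],"yaw":0},{"xyz":[0,0,0.01],"yaw":0},{"xyz":[0,0,0.02],"yaw":0},{"xyz":[0,0,0.03],"yaw":0},{"xyz":[0,0,0.04],"yaw":0},{"xyz":[0,0,0.02],"yaw":0},{"xyz":[0,0,0],"yaw":0}]' 1
python3 -m jog '[{"xyz":[0,-0.05,0],"yaw":0},{"xyz":[0,-0.05,0],"yaw":0},{"xyz":[0,-0.05,0],"yaw":0},{"xyz":[0,-0.05,0],"yaw":0},{"xyz":[0,-0.05,0],"yaw":0},{"xyz":[0,-0.05,0],"yaw":0},{"xyz":[0,0,0],"yaw":0}]'
python3 - <<'E'
from h import *
st(); d=snap("f1")
a=cv2.resize(d["side"]["img"][85:205,170:290,::-1],(400,400),interpolation=cv2.INTER_CUBIC)
b=cv2.resize(d["top"]["img"][130:250,120:240,::-1],(400,400),interpolation=cv2.INTER_CUBIC)
cv2.imwrite("pics/g10.png",np.hstack([a,b]))
E
```

```text
t: 24.8
position: [0.4562, 0.2875, 0.1105]
tcp_rot: [-3.141, -0.02, -0.003]
contact_force: [-2.2, -0.8, 5.3]
finger_gap: 0.0622
finger_force: 67.8
t: 25.9
position: [0.4567, 0.2878, 0.2327]
tcp_rot: [-3.139, -0.02, -0.008]
contact_force: [-0.1, 0.8, -0.6]
finger_gap: 0.0852
finger_force: 0.0
t: 26.6
position: [0.4555, -0.0174, 0.2286]
tcp_rot: [3.141, 0.011, -0.001]
contact_force: [0.0, 0.3, 0.5]
finger_gap: 0.0859
finger_force: 0.0
t 26.6 p [455.5 -17.4 228.6] yang -89.6 q [-0.18  0.23  1.94 -0.    0.97  1.38] F [0.  0.3 0.5] gap 85.9 gf 0.0
```

View pics/g10.png

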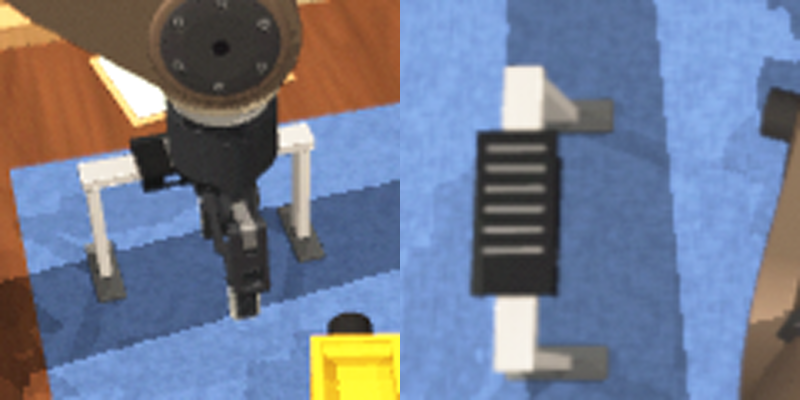

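The last picture shows the cover astride the rail: top crop (478..558, 130..293), with the rail showing at both ends and the yellow box empty. I'll check centring and everything else numerically.

Run:
```python
from h import *
d=load("f1"); c=d["top"]; v=cv2.cvtColor(c["img"],cv2.COLOR_RGB2HSV)
m=cv2.morphologyEx(cv2.inRange(v,(0,0,0),(180,140,85)),cv2.MORPH_CLOSE,np.ones((5,5),np.uint8)); mm,mc=big(m,(136,160,172,226)); print("cover",rect(plane(c,mc,.145)))
# ends: right-edge height check via corners
q=cv2.approxPolyN(cv2.convexHull(np.float32(mc)),4).reshape(-1,2); print((plane(c,q,.145)*1000).round(1)[:,:2].tolist())
g=c["img"].max(2)[164:222,140:172]
for r in(0,1,2,3,4,5,6,50,51,52,53,54,55,56): print(164+r,"".join("#" if x<75 else("+" if x<130 else("o" if x<200 else ".")) for x in g[r]))
o=load("a0")["top"]["img"]; df=cv2.absdiff(o,c["img"]).max(2)
for nm,(x0,y0,x1,y1) in dict(handset=(285,85,345,120),solvent=(215,70,242,108),tin=(240,100,270,128),sbar=(370,140,400,177)).items(): print(nm,(df[y0:y1,x0:x1]>45).sum())
```

```text
cover [492.9 284.  130.9  73.5   0.5]
[[427.8, 253.8], [427.2, 319.8], [552.7, 321.3], [560.5, 247.6]]
164 .......................ooooooooo
165 .......................ooooooooo
166 ......................oo++++++++
167 ......................oo++++++++
168 .......ooooo.........oo+++++++++
169 ...o+++++++++++++++++++#####++++
170 ..o+#######################+++++
214 o+#########################+oooo
215 o+#########################+oooo
216 o+#########################+oooo
217 o+#########################+oooo
218 oo++++++++++++++++++++++++#+oooo
219 ..oooo...o..........oooooo+ooooo
220 .....................ooooooooooo
handset 0
solvent 497
tin 564
sbar 0
```

Run:
```python
from h import *
for k in("a0","d2","f1"):
  for n,B in(("side",dict(sol=(320,145,350,185),tin=(312,180,340,204))),("top",dict(sol=(215,70,242,108),tin=(240,100,270,128)))):
    v=cv2.cvtColor(load(k)[n]["img"],cv2.COLOR_RGB2HSV)
    for nm,b in B.items():
        try: mm,mc=big(cv2.inRange(v,(0,0,120),(180,60,255)),b); print(k,n,nm,cv2.boundingRect(mc),end=" ")
        except Exception: print(k,n,nm,"none",end=" ")
  print()
```

```text
a0 side sol (325, 149, 18, 33) a0 side tin (315, 184, 21, 16) a0 top sol (215, 78, 27, 28) a0 top tin (244, 104, 22, 22) 
d2 side sol (325, 149, 18, 33) d2 side tin (315, 184, 21, 16) d2 top sol (215, 78, 27, 28) d2 top tin (244, 104, 22, 22) 
f1 side sol (326, 149, 17, 33) f1 side tin (315, 184, 20, 16) f1 top sol (219, 78, 19, 28) f1 top tin (244, 105, 22, 21)
```

Bystanders haven't moved (the differences are only shadow). The cover is level, about 3 mm from the rail's middle, the bar is flat on the bench, and the arm is clear. Handing in.

```bash
python3 -c "
from plant import job
print(job.close_job())"
```

```text
the job is handed in; nothing more can be done
None
```

The job is handed in: I pried the cover free, laid the pry bar flat on the bench and hung the cover level astride the rail about 3 mm from its middle, with the other things unmoved (the judging result was not shown).

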